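Load the sample shaker and fit its retaining bar

TASK

Set all the sample tins flat on the shaker deck, either face up, in one row along the grey strip between the two posts, then lay the retaining bar that fits across the two posts over them, flat on both ledges inside the post forks. One bar is short and one long: use the one that suits today's post spacing and leave the other lying on the bench. With all that in place, start the shaker by pushing its lever fully over to the far side, without disturbing the bottle or bowl nearby.

Things in the scene. Friction and masses are not known exactly. Their poses are not given: they have to be found in the camera images.
- shaker: Low fixed laboratory shaker, white base with dark steel deck, 200 (x) x 380 (y) mm; deck surface 35 mm above the bench; deck steel 160 x 370 mm. Origin: centre of the underside, on the bench. The row runs along its y axis at x = 0, marked by a grey strip 68 mm wide. Its +x points away from the robot (roughly). The lever stands on a pod at its back (+x) side, 35 mm high.
- post_a_rest (a point): Centre of the bar ledge of the aluminium post at the +y end, 32 mm above the deck; axes as the shaker's. The post is 44 (x) x 24 (y) mm; the ledge is 18 mm long (y) in a fork 30 mm wide (x) between two cheeks; the cheeks and a 6 mm end wall on the outer (+y) side rise 10 mm above the ledge. The inner side is open.
- post_b_rest (a point): Same for the other post, at the -y side (mirror image, end wall on its -y side). It is mounted in one of two sockets, so the ledge centres are 254 mm apart (for the short bar) or 308 mm apart (for the long bar). The free space for tins between the posts is 18 mm less than that.
- bar_short: Short retaining bar: flat steel 262 x 26 x 10 mm with a black grip rib in the middle of its top, 50 mm long, 14 mm wide, 28 mm high (top of the rib 38 mm above the underside). Origin: centre of the underside; x along the bar, z up. About 0.28 kg.
- bar_long: Long retaining bar: the same but 316 mm long. About 0.34 kg.
- start (a joint): Start lever of the shaker: 0 = leaning towards the robot (the shaker's -x, off), 1.0 rad = fully over to the shaker's +x (running). Stays where it is left. Pushing the tip moves it; straight up at 0.5.
- start_tip (a point): Tip of that lever; the arm is 70 mm long from its pivot.
- bottle: Bystander: white jar with blue cap, 68 mm wide, 130 mm high; origin under its centre.
- bowl: Bystander: steel bowl, 120 mm wide, 50 mm high; origin under its centre.
- tin1: Closed aluminium sample tin, a plain cylinder 42 mm in diameter and 24 mm high, about 0.10 kg, all tins alike; some may be absent. Origin: the centre of the tin, 12 mm above its underside; z along its axis. Either end may be up.
- tin2: Closed aluminium sample tin, a plain cylinder 42 mm in diameter and 24 mm high, about 0.10 kg, all tins alike; some may be absent. Origin: the centre of the tin, 12 mm above its underside; z along its axis. Either end may be up.
- tin3: Closed aluminium sample tin, a plain cylinder 42 mm in diameter and 24 mm high, about 0.10 kg, all tins alike; some may be absent. Origin: the centre of the tin, 12 mm above its underside; z along its axis. Either end may be up.
- tin4: Closed aluminium sample tin, a plain cylinder 42 mm in diameter and 24 mm high, about 0.10 kg, all tins alike; some may be absent. Origin: the centre of the tin, 12 mm above its underside; z along its axis. Either end may be up.
- tin5: Closed aluminium sample tin, a plain cylinder 42 mm in diameter and 24 mm high, about 0.10 kg, all tins alike; some may be absent. Origin: the centre of the tin, 12 mm above its underside; z along its axis. Either end may be up.
Mind the look-alikes: they are no part of the job. Leave any yellow look-alike of the tin5 alone.

How it is judged (in metres and radians):
On the way, in this order (a step that is already met when the one before it is completed fails the run):
1. all the tins stand flat in the row on the grey strip between the posts (x of tin1 in the frame of shaker between -0.015 and 0.015 m and z of tin1 in the frame of shaker between 0.043 and 0.051 m and y of each of tin1, tin2, tin3, tin4, tin5 in the frame of post_a_rest below -0.025 m and y of each of tin1, tin2, tin3, tin4, tin5 in the frame of post_b_rest above 0.025 m and angle between the z axis of each of tin1, tin2, tin3, tin4, tin5 and the z axis of shaker, either way round below 0.1 rad and linear speed of each of tin1, tin2, tin3, tin4, tin5 below 0.03 m/s and x of tin2 in the frame of shaker between -0.015 and 0.015 m and z of tin2 in the frame of shaker between 0.043 and 0.051 m and x of tin3 in the frame of shaker between -0.015 and 0.015 m and z of tin3 in the frame of shaker between 0.043 and 0.051 m and x of tin4 in the frame of shaker between -0.015 and 0.015 m and z of tin4 in the frame of shaker between 0.043 and 0.051 m and x of tin5 in the frame of shaker between -0.015 and 0.015 m and z of tin5 in the frame of shaker between 0.043 and 0.051 m), for 0.2 s.
2. the fitting bar lies flat on both post ledges, the other bar on the bench (((y of bar_short in the frame of post_a_rest between -0.139 and -0.115 m and y of bar_short in the frame of post_b_rest between 0.115 and 0.139 m and x of bar_short in the frame of post_a_rest between -0.008 and 0.008 m and z of bar_short in the frame of post_a_rest between -0.004 and 0.004 m and angle between the x axis of bar_short and the y axis of shaker, either way round below 0.06 rad and angle between bar_short's own z axis and vertical below 0.03 rad and linear speed of bar_short below 0.03 m/s and height (world z) of bar_long below 0.012 m) or (y of bar_long in the frame of post_a_rest between -0.166 and -0.142 m and y of bar_long in the frame of post_b_rest between 0.142 and 0.166 m and x of bar_long in the frame of post_a_rest between -0.008 and 0.008 m and z of bar_long in the frame of post_a_rest between -0.004 and 0.004 m and angle between the x axis of bar_long and the y axis of shaker, either way round below 0.06 rad and angle between bar_long's own z axis and vertical below 0.03 rad and linear speed of bar_long below 0.03 m/s and height (world z) of bar_short below 0.012 m))), for 0.2 s.
3. the lever is pushed over to running, with the tins and the bar in place (all of step 1 and value of joint start above 0.8 rad and ((y of bar_short in the frame of post_a_rest between -0.139 and -0.115 m and y of bar_short in the frame of post_b_rest between 0.115 and 0.139 m and x of bar_short in the frame of post_a_rest between -0.008 and 0.008 m and z of bar_short in the frame of post_a_rest between -0.004 and 0.004 m and angle between the x axis of bar_short and the y axis of shaker, either way round below 0.06 rad and angle between bar_short's own z axis and vertical below 0.03 rad and linear speed of bar_short below 0.03 m/s and height (world z) of bar_long below 0.012 m) or (y of bar_long in the frame of post_a_rest between -0.166 and -0.142 m and y of bar_long in the frame of post_b_rest between 0.142 and 0.166 m and x of bar_long in the frame of post_a_rest between -0.008 and 0.008 m and z of bar_long in the frame of post_a_rest between -0.004 and 0.004 m and angle between the x axis of bar_long and the y axis of shaker, either way round below 0.06 rad and angle between bar_long's own z axis and vertical below 0.03 rad and linear speed of bar_long below 0.03 m/s and height (world z) of bar_short below 0.012 m))), for 0.2 s.
At the end, for the whole second after the job is handed in: Tins flat on the deck, within 15 mm of the strip's centre line, at least 25 mm inside both ledge centres; the fitting bar flat on both ledges (height 4 mm, tilt 0.03 rad, 12 mm along, 8 mm across), the other bar on the bench; lever beyond 0.8 rad; all at rest (all of step 3); the robot touches nothing.
It fails at once if the bottle is pushed more than 30 mm (distance of bottle from where it was at the start of the episode above 0.03 m).
It fails at once if the bowl is pushed more than 30 mm (distance of bowl from where it was at the start of the episode above 0.03 m).
Of tin1, tin2, tin3, tin4, tin5 only 4 to 5 are there at a start; the rules pass over those that are not, and their reading is None.
At some moment in a run one of tin1, tin2, tin3, tin4, tin5 may be knocked a few centimetres aside while the robot is not near it.
Once in a run the grip may slacken for a moment while it holds something.
It also fails if it takes over 210 s, if anything falls off the work surface, if the arm or the gripper's body presses on something with over 40 N, if the wrist force passes 120 N, or if a joint passes its speed limit or range.

ROBOT

A 6-joint arm with a two-finger parallel gripper is mounted at the origin on the work surface. World frame = base frame: x ahead of the robot, y to its left, z up, the work surface at z = 0. Lengths are in mm, angles in rad, forces in N, time in s.
With the tool pointing down it reaches from about 350 to 975 mm from the base axis. Payload 7.1 kg.
Tool frame: the origin (TCP) lies on the centre line of the jaws, within the pads' length; the fingertips stand 8 mm ahead of it and the grasp point (between the pads) lies 11 mm behind it; z points along the fingers, x is the direction in which the jaws open and shut, and the axes are right-handed (so a half turn about z gives the same grasp; the last joint's range is limited). The gripper opens to 88 mm and grips with 3 to 60 N. Pads are 20 mm wide; open, the fingers measure 115 mm over their backs; the gripper's body (75 mm by 178 mm) begins 61 mm behind the grasp point.
Start: joints at [-0.019, 0.423, 1.63, -0, 1.089, -0.019], TCP at [624.984, 0.026, 230.675] pointing down, gripper open.
Joint ranges: [-3, 3], [-0.9, 2.11], [0.09, 2.58], [-1.31, 4.45], [0.11, 2.69], [-2.54, 2.54]. Speed limits (rad/s): [2.39, 2.39, 3.01, 3.14, 3.14, 3.14].

INTERFACE

Orientations are given as a rotation vector (axis times angle).
In Python, from workcell import ctrl gives the robot as it stands.
- The arm moves only by the shell command python3 -m handwheel 'ROWS'. ROWS is JSON, a list of rows, each a list of 3 entries, a list of its own where there are three numbers: the turn, a rotation vector about the tool's x, y, z in rad, then the shift along the tool's x, y, z in mm, then the opening, from 0 (shut) to 1 (fully open). In form: [[[ax, ay, az], [tx, ty, tz], jaw], ...]. A call has exactly 10 rows; each row shifts and turns the pose as measured when the row begins, along the tool's axes as they then stand; what a row does not reach is not made up. A row lasts 1/12 s, in which the tool goes at most 41.7 mm and 7.16 degrees, less where a joint would pass 70% of its speed; a pose out of reach is approached as far as the arm can. A call with a gripper value outside its range is refused whole. The fingers move at their own pace and stop on an object; the grip force is fixed at half the most. Time passes only in rows, so rows that do not move let the fingers close, or fill a call up. It gives the time, the measured TCP pose, the force and the opening at its end, in the units of the state.
- ctrl.get_obs(): the state, without advancing time (a new reading comes with each control period).
- ctrl.get_image(name): name is "scene" or "side" or "wrist"; returns a dict with "pixels" (400x640x3 uint8, red, green, blue), "camera_matrix" (3x3 intrinsics, pixels), "dist" ([k1, k2, p1, p2, k3] as OpenCV has them; the pictures are not rectified), "rvec" (rotation vector, rad) and "tvec" (3), from world to camera coordinates, as OpenCV has them. Camera axes: x right, y down, z forward; pixel columns grow to the right and rows downward; lengths in mm; the calibration is good to about 2 mm. A picture is of the moment at which its call begins. There is no depth.
- ctrl.close_job(): hands the job in, once; it reports no verdict.
Trained networks look in a picture, given as the dict that the camera call returned (one of the last four; its "shot" number tells which), for a name from the list of things; names that differ only in an ending like _2 or _b are one class to them, and where a whole thing is asked for, a point or a joint stands for the part that bears it (a point fixed in the world has none). Each returns a list of dicts, best first, with "score" (0 to 1); they miss things now and then, are a little off and sometimes report something else, mostly with a low value. They report only what shows in the picture. A call takes as long as a camera call. They do not tell look-alikes from the thing itself.
- ctrl.look_for(picture, query): "position" ([x, y, z] in mm, in the coordinates of the camera as it stood for that picture, good to about 4 mm: the middle of the surface that is visible of it).
- ctrl.spot_point(picture, query): "position" ([x, y, z] in mm, in the coordinates of the camera as it stood for that picture, good to about 4 mm: a listed point, or the origin of a listed thing).
The state is a dict: "t": time; "qpos": joint angles; "qvel": joint speeds; "joint_torque": joint torques, N m; "ee_pos": TCP position; "orientation": TCP orientation; "ft_force": force on the tool from outside, world axes, zero at the start; "moment": the same for the moment, N m; "width": finger opening in mm.
Only numpy, scipy, OpenCV 4.12 (cv2) and the standard library are available. Lean on these libraries where they do the work, as an engineer would, in place of code of your own. Each camera call takes 0.05 s, during which the arm holds its last target.

## Working session

There is one attempt and no reset: what is moved stays moved. The work goes in short steps, Python scripts to look and compute and a shell command to move; the robot and the scene stay as the last step left them, time stands still between calls to the robot, and variables do not carry over. Pictures are saved under pics/ and viewed, and the job is handed in when it is done.

```bash
mkdir -p pics; ls
cat > h.py <<'E'
import numpy as np, cv2
from workcell import ctrl
def save(n,name):
    p=ctrl.get_image(n); cv2.imwrite('pics/'+name+'.png',p['pixels'][:,:,::-1]); return p
def w(p,c):
    R,_=cv2.Rodrigues(np.array(p['rvec'],float)); return R.T@(np.array(c,float)-np.array(p['tvec'],float).ravel())
def px(p,X):
    q,_=cv2.projectPoints(np.array(X,float).reshape(-1,1,3),np.array(p['rvec'],float),np.array(p['tvec'],float),np.array(p['camera_matrix'],float),np.array(p['dist'],float)); return q.reshape(-1,2)
def ray(p,uv,z):
    uv=np.array(uv,float).reshape(-1,1,2)
    n=cv2.undistortPoints(uv,np.array(p['camera_matrix'],float),np.array(p['dist'],float)).reshape(-1,2)
    R,_=cv2.Rodrigues(np.array(p['rvec'],float)); C=-R.T@np.array(p['tvec'],float).ravel()
    out=[]
    for a in n:
        d=R.T@np.array([a[0],a[1],1]); out.append(C+d*(z-C[2])/d[2])
    return np.array(out)
E
python3 - <<'E'
from h import *
for c in ['scene','side']:
    p=save(c,c+'0')
    for n in ['shaker','post_a_rest','post_b_rest','bar_short','bar_long','start_tip','bottle','bowl','tin1']:
        for r in ctrl.spot_point(p,n):
            if r['score']>.2: W=w(p,r['position']); print(c,n,round(r['score'],2),W.round(0),px(p,W).round(0)[0])
o=ctrl.get_obs();print(o)
E
```

```text
pics
scene shaker 0.68 [534. -24.  -1.] [322. 195.]
scene post_a_rest 0.67 [535. 131.  63.] [365. 210.]
scene bar_short 0.76 [ 504. -308.   -2.] [259. 148.]
scene start_tip 0.64 [639. -98. 115.] [278. 185.]
scene bottle 0.61 [ 755. -215.   -2.] [228. 214.]
scene bowl 0.74 [761. 163.  -7.] [328. 287.]
scene bowl 0.39 [538. -22.   1.] [321. 196.]
scene tin1 0.7 [644. 290.  18.] [391. 277.]
scene tin1 0.68 [551. 377.  14.] [435. 269.]
scene tin1 0.65 [536. 296.  10.] [412. 250.]
scene tin1 0.65 [441. 385.  15.] [456. 241.]
scene tin1 0.62 [435. 292.  12.] [428. 223.]
scene tin1 0.52 [483. 478.  14.] [480. 270.]
side shaker 0.95 [541. -25.  -1.] [306. 235.]
side shaker 0.48 [ 758. -219.   -5.] [394. 285.]
side post_a_rest 0.68 [537. 132.  59.] [299. 182.]
side post_a_rest 0.5 [753. 162.  -0.] [367. 182.]
side post_b_rest 0.81 [ 538. -121.   65.] [307. 248.]
side bar_short 0.58 [ 501. -311.   -1.] [300. 326.]
side bar_long 0.9 [ 484. -431.   -4.] [297. 374.]
side start_tip 0.56 [ 638. -105.  115.] [344. 228.]
side bottle 0.61 [ 756. -217.   -5.] [393. 285.]
side bowl 0.78 [755. 160.  -1.]
[... 282 characters left out ...]
e tin1 0.4 [483. 473.   9.] [277. 125.]
{'t': 1.0, 'qpos': array([-1.89799799e-02,  4.23085871e-01,  1.62992500e+00, -1.32361151e-05,
        1.08860463e+00, -1.90072308e-02]), 'qvel': array([-0.00152309,  0.00103997, -0.00151056, -0.0007403 ,  0.00034036,
       -0.00037809]), 'joint_torque': array([ 1.80395113e-03, -5.44578338e+01, -2.74050575e+01,  6.43980433e-02,
        1.68592151e-02,  1.38932526e-05]), 'ee_pos': array([6.24968674e+02, 3.52883138e-02, 2.30674050e+02]), 'orientation': array([ 3.14158136e+00,  5.24470962e-05, -3.62229341e-05]), 'ft_force': array([ 0.58145746,  0.10023739, -0.12138649]), 'moment': array([-0.02707551,  0.02967107,  0.01877226]), 'width': 87.77674795072791}
```

View pics/scene0.png

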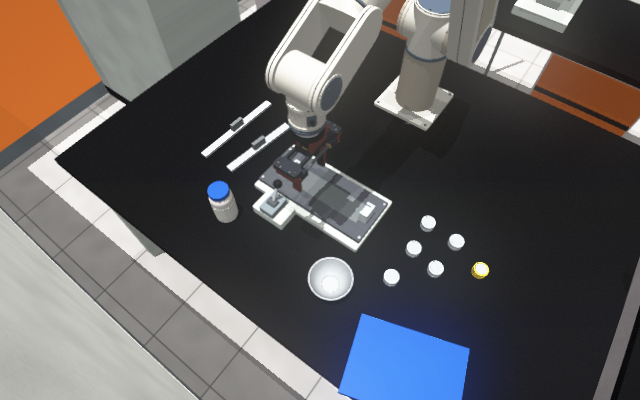

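View pics/side0.png

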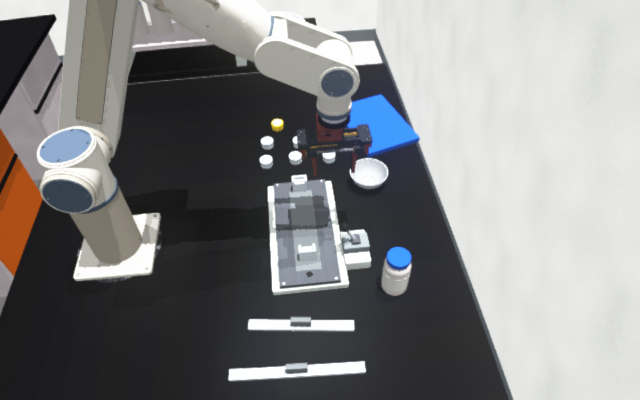

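Run:
```python
import cv2
a=cv2.imread('pics/scene0.png')[200:300,360:500]; cv2.imwrite('pics/crop0.png',cv2.resize(a,None,fx=5,fy=5,interpolation=2))
```

```text
(no output)
```

View pics/crop0.png

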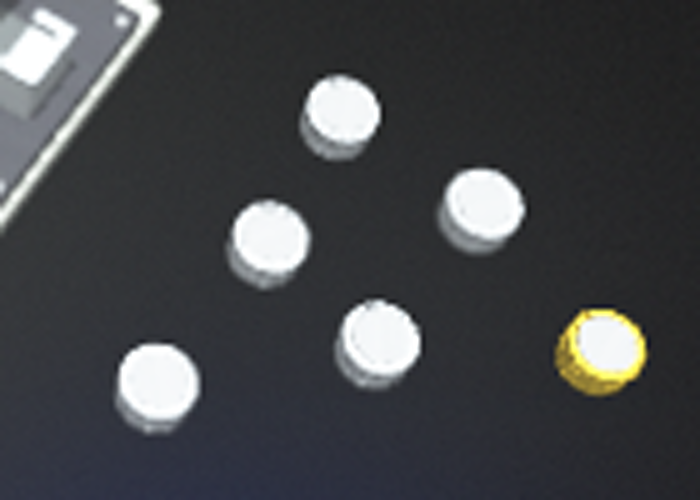

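The fitting bar is the short one, because the ledges measure 253 mm apart. Candidates in the scene picture:
- **Tins:** silver at (428,223), (456,241), (414,248), (435,268) and (391,277). The yellow one at (480,270) is the look-alike, so I leave it.
- **Bars:** short at (259,148), long at (237,125).

The close crop confirms five silver tins and one yellow.

```bash
python3 -m handwheel '[[[0,0,0],[-15,0,-20],1],[[0,0,0],[-15,0,-20],1],[[0,0,0],[-15,0,-20],1],[[0,0,0],[-15,0,-20],1],[[0,0,0],[-15,0,-20],1],[[0,0,0],[-15,0,-20],1],[[0,0,0],[0,0,-20],1],[[0,0,0],[0,0,-20],1],[[0,0,0],[0,0,0],1],[[0,0,0],[0,0,0],1]]'
cat >> h.py <<'E'
def st():
    o=ctrl.get_obs(); print('t%.2f'%o['t'],o['ee_pos'].round(1),o['orientation'].round(4),'F',o['ft_force'].round(1),'w',round(o['width'],1))
E
python3 - <<'E'
from h import *
st()
p=save('wrist','w1')
for n in ['shaker','post_a_rest','post_b_rest','start_tip','tin1','bar_short']:
        for r in ctrl.spot_point(p,n):
            if r['score']>.2: W=w(p,r['position']); print(n,round(r['score'],2),W.round(1),px(p,W).round(0)[0])
E
```

```text
t: 1.83
ee_pos: [529.6, 0.0, 396.3]
orientation: [3.142, -0.0, -0.004]
ft_force: [-0.2, -0.6, -0.3]
width: 87.7
t1.83 [529.6   0.  396.3] [ 3.1416e+00 -1.0000e-04 -4.5000e-03] F [-0.2 -0.6 -0.3] w 87.7
shaker 0.76 [543.1 -24.3   2.2] [327. 173.]
shaker 0.69 [ 543.2 -124.4   62.4] [327. 233.]
post_a_rest 0.85 [536.9 128.2  65.3] [325.  84.]
post_a_rest 0.21 [ 5.020e+02 -3.116e+02 -4.000e-01] [307. 303.]
post_b_rest 0.91 [ 539.8 -121.7   64. ] [326. 232.]
start_tip 0.5 [ 642.  -104.3  120.1] [390. 235.]
start_tip 0.39 [ 488.4 -427.7   -3.5] [302. 346.]
tin1 0.31 [540.6 -24.2  -1.8] [326. 173.]
bar_short 0.61 [ 502.  -310.8    0.9] [307. 303.]
```

View pics/w1.png

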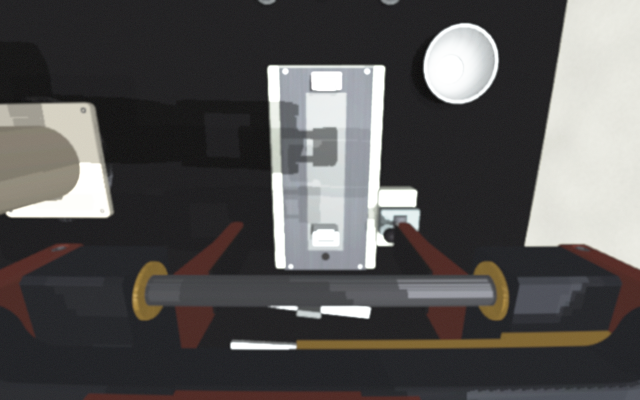

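Run:
```python
from h import *
p=ctrl.get_image('wrist')
a=p['pixels'][50:290,240:440,::-1]; cv2.imwrite('pics/w1c.png',cv2.resize(a,None,fx=3,fy=2.5,interpolation=2))
```

```text
(no output)
```

View pics/w1c.png

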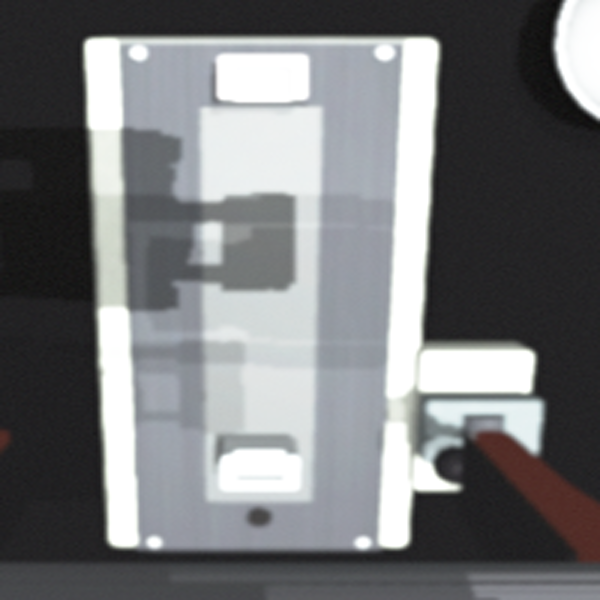

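Run:
```python
from h import *
p=ctrl.get_image('wrist')
f=lambda u,v:(240+u/3-.33,50+v/2.5-.3)
s=ray(p,[f(*q) for q in [(138,52),(385,52),(154,541),(363,541)]],35); print(s.round(1), s.mean(0))
s=ray(p,[f(*q) for q in [(200,108),(324,108),(205,500),(313,500)]],35); print(s.round(1))
s=ray(p,[f(*q) for q in [(217,56),(309,56),(218,488),(301,488)]],77); print(s.round(1))
s=ray(p,[f(*q) for q in [(84,40),(439,40),(108,547),(411,547)]],33); print(s.round(1),s.mean(0))
```

```text
[[ 471.1  153.3   35. ]
 [ 607.7  153.4   35. ]
 [ 471.6 -203.    35. ]
 [ 608.1 -202.5   35. ]] [539.65412779 -24.68746451  35.        ]
[[ 505.1  118.    35. ]
 [ 574.8  118.    35. ]
 [ 505.3 -168.    35. ]
 [ 574.7 -167.8   35. ]]
[[ 516.2  143.9   77. ]
 [ 562.9  143.9   77. ]
 [ 515.1 -139.7   77. ]
 [ 563.9 -139.5   77. ]]
[[ 441.1  161.2   33. ]
 [ 637.7  161.4   33. ]
 [ 440.9 -209.4   33. ]
 [ 640.2 -208.7   33. ]] [539.9748949  -23.89504848  33.        ]
```

The row is at x≈540 and its mid y≈2, square to the world axes, with ledges 253.6 mm apart, so the short bar fits. Next I look over the tins.

```bash
python3 -m handwheel '[[[0,0,0],[-3,-35,0],1],[[0,0,0],[-3,-35,0],1],[[0,0,0],[-3,-35,0],1],[[0,0,0],[-3,-35,0],1],[[0,0,0],[-3,-35,0],1],[[0,0,0],[-3,-35,0],1],[[0,0,0],[-3,-35,0],1],[[0,0,0],[-3,-35,0],1],[[0,0,0],[0,-30,0],1],[[0,0,0],[0,0,0],1]]'
cat >> h.py <<'E'
def tins(name=None,cam='wrist',th=.25):
    p=ctrl.get_image(cam)
    if name: cv2.imwrite('pics/'+name+'.png',p['pixels'][:,:,::-1])
    for r in ctrl.spot_point(p,'tin1'):
        if r['score']>th:
            W=w(p,r['position']); u=px(p,W)[0]; x,y=int(u[0]),int(u[1])
            c=p['pixels'][max(0,y-9):y+10,max(0,x-9):x+10].reshape(-1,3).astype(int)
            yel=((c[:,0]-c[:,2])>60).mean() if len(c) else -1
            print('tin',round(r['score'],2),W.round(1),u.round(0),'yellow %.2f'%yel)
E
python3 - <<'E'
from h import *
st(); tins('w2')
E
```

```text
t: 3.12
ee_pos: [505.4, 321.7, 391.3]
orientation: [3.14, -0.012, -0.014]
ft_force: [-1.2, -0.4, 0.4]
width: 87.9
t3.12 [505.4 321.7 391.3] [ 3.1399 -0.0124 -0.014 ] F [-1.2 -0.4  0.4] w 87.9
tin 0.67 [447.8 377.6  14.6] [289. 130.] yellow 0.00
tin 0.65 [646.3 283.6   6.7] [396. 180.] yellow 0.00
tin 0.62 [486.4 476.2   9. ] [310.  72.] yellow 0.08
tin 0.6 [441.2 283.6   7.6] [288. 181.] yellow 0.00
tin 0.59 [538.2 296.2  14.2] [339. 175.] yellow 0.00
tin 0.58 [550.8 363.3   8. ] [346. 138.] yellow 0.00
```

View pics/w2.png

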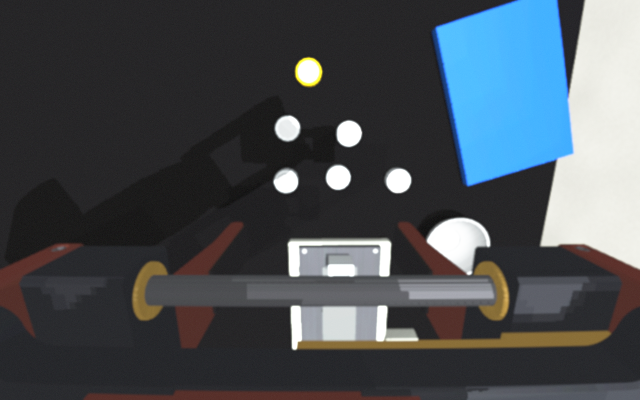

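The wrist view shows five silver tins at (287,128), (348,133), (286,181), (338,177) and (398,180), with the yellow one at (309,72). I refine their centres by thresholding the tops.

```bash
cat >> h.py <<'E'
def blobs(cam='wrist',z=24,name=None,thr=170):
    p=ctrl.get_image(cam); im=p['pixels'].astype(int)
    if name: cv2.imwrite('pics/'+name+'.png',p['pixels'][:,:,::-1])
    m=((im.min(2)>thr)&(im.max(2)-im.min(2)<40)).astype(np.uint8)
    n,l,s,c=cv2.connectedComponentsWithStats(m)
    for i in range(1,n):
        a,b,W,H,A=s[i]
        if A>150 and .7<W/H<1.4 and A/(W*H)>.65 and W<90:
            X=ray(p,c[i],z)[0]; r=ray(p,[[a,c[i][1]],[a+W-1,c[i][1]]],z); ww=r[1][0]-r[0][0]
            if 25<ww<60: print('blob',c[i].round(0),X.round(1),'wid %.0f'%ww)
E
python3 - <<'E'
from h import *
st(); blobs()
E
```

```text
t3.22 [505.5 318.1 391.2] [ 3.1377 -0.0144 -0.0147] F [0.3 0.2 0.2] w 87.8
blob [308.  68.] [484.1 474.6  24. ] wid 34
blob [287. 125.] [445.9 382.   24. ] wid 42
blob [349. 130.] [553.9 372.1  24. ] wid 42
blob [338. 175.] [535.7 293.6  24. ] wid 44
blob [398. 178.] [646.5 286.7  24. ] wid 42
blob [286. 179.] [440.  286.3  24. ] wid 42
```

```bash
cat >> h.py <<'E'
from scipy.spatial.transform import Rotation as Ro
def need(x,y,z,yaw=0):
    o=ctrl.get_obs(); R=Ro.from_rotvec(o['orientation']); T=Ro.from_euler('z',yaw)*Ro.from_rotvec([np.pi,0,0])
    print('turn',(R.inv()*T).as_rotvec().round(3),'shift',R.inv().apply(np.array([x,y,z])-o['ee_pos']).round(1))
E
python3 - <<'E'
from h import *
st();need(536,294,60)
E
```

```text
t3.27 [505.7 316.9 391.4] [ 3.1376 -0.0168 -0.0143] F [ 1.1  0.2 -0.7] w 88.0
turn [ 0.004  0.009 -0.011] shift [ 33.5  21.3 331.2]
```

```bash
python3 -m handwheel '[[[0.004,0.009,-0.011],[7,4,38],1],[[0,0,0],[7,4,38],1],[[0,0,0],[7,4,38],1],[[0,0,0],[7,4,38],1],[[0,0,0],[5,4,38],1],[[0,0,0],[0,2,38],1],[[0,0,0],[0,0,35],1],[[0,0,0],[0,0,25],1],[[0,0,0],[0,0,15],1],[[0,0,0],[0,0,0],1]]'
python3 - <<'E'
from h import *
st();need(536,294,11);blobs(name='w3')
E
```

```text
t: 4.1
ee_pos: [547.9, 278.0, 83.4]
orientation: [-3.138, 0.025, -0.019]
ft_force: [-0.1, -1.6, -0.8]
width: 87.4
t4.10 [547.9 278.   83.4] [-3.138   0.0255 -0.0187] F [-0.1 -1.6 -0.8] w 87.4
turn [-0.003 -0.012 -0.016] shift [-13.  -15.5  72.3]
blob [168.  72.] [446.1 381.5  24. ] wid 43
blob [323.  83.] [553.4 372.1  24. ] wid 42
blob [301. 191.] [535.7 295.3  24. ] wid 40
blob [445. 199.] [646.  287.3  24. ] wid 42
blob [174. 200.] [438.1 290.3  24. ] wid 41
```

View pics/w3.png

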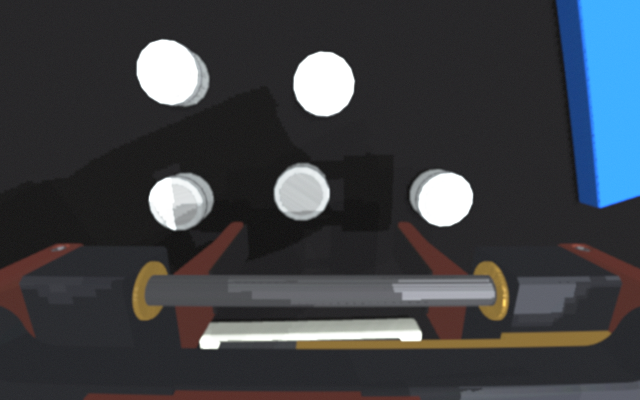

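The tins are confirmed and the target C is at (301,191), under the jaws. I centre on it and go down.

```bash
python3 -m handwheel '[[[-0.003,-0.012,-0.016],[-6,-8,10],1],[[0,0,0],[-4,-6,10],1],[[0,0,0],[0,-2,0],1],[[0,0,0],[0,0,0],1],[[0,0,0],[0,0,0],1],[[0,0,0],[0,0,0],1],[[0,0,0],[0,0,0],1],[[0,0,0],[0,0,0],1],[[0,0,0],[0,0,0],1],[[0,0,0],[0,0,0],1]]'
python3 - <<'E'
from h import *
st();need(536,294.5,11)
E
```

```text
t: 4.98
ee_pos: [542.7, 297.0, 71.2]
orientation: [-3.135, -0.0, -0.018]
ft_force: [-0.0, -0.2, 0.3]
width: 87.8
t4.98 [542.7 297.   71.2] [-3.1353e+00 -2.0000e-04 -1.7800e-02] F [-0.  -0.2  0.3] w 87.8
turn [-0.006 -0.011  0.   ] shift [-7.4  2.9 60.1]
```

```bash
python3 -m handwheel '[[[-0.006,-0.011,0],[-5,2,14],1],[[0,0,0],[-3,1,14],1],[[0,0,0],[0,0,14],1],[[0,0,0],[0,0,10],1],[[0,0,0],[0,0,6],1],[[0,0,0],[0,0,4],1],[[0,0,0],[0,0,0],1],[[0,0,0],[0,0,0],1],[[0,0,0],[0,0,0],1],[[0,0,0],[0,0,0],1]]'
python3 - <<'E'
from h import *
st();need(536,294.5,11)
E
```

```text
t: 5.82
ee_pos: [535.8, 294.2, 8.8]
orientation: [3.142, -0.001, -0.0]
ft_force: [0.4, 0.3, 0.2]
width: 87.6
t5.82 [535.8 294.2   8.8] [ 3.1415e+00 -7.0000e-04 -2.0000e-04] F [0.4 0.3 0.2] w 87.6
turn [ 0.  0. -0.] shift [ 0.2 -0.3 -2.2]
```

```bash
python3 -m handwheel '[[[0,0,0],[0,0,-3],0],[[0,0,0],[0,0,0],0],[[0,0,0],[0,0,0],0],[[0,0,0],[0,0,0],0],[[0,0,0],[0,0,0],0],[[0,0,0],[0,0,0],0],[[0,0,0],[0,0,-10],0],[[0,0,0],[0,0,-20],0],[[0,0,0],[0,0,-30],0],[[0,0,0],[0,0,-30],0]]'
python3 - <<'E'
from h import *
st();need(540,96,120)
E
```

```text
t: 6.65
ee_pos: [530.6, 291.4, 97.3]
orientation: [3.133, -0.001, -0.024]
ft_force: [0.3, -0.8, 0.0]
width: 41.2
t6.65 [530.6 291.4  97.3] [ 3.1335e+00 -9.0000e-04 -2.3800e-02] F [ 0.3 -0.8  0. ] w 41.2
turn [ 0.008  0.015 -0.001] shift [  9.2 195.6 -21.3]
```

```bash
python3 -m handwheel '[[[0.008,0.015,0],[3,25,-10],0],[[0,0,0],[3,30,-5],0],[[0,0,0],[3,30,0],0],[[0,0,0],[0,30,0],0],[[0,0,0],[0,25,0],0],[[0,0,0],[0,20,0],0],[[0,0,0],[0,12,0],0],[[0,0,0],[0,6,0],0],[[0,0,0],[0,0,0],0],[[0,0,0],[0,0,0],0]]'
python3 - <<'E'
from h import *
st();need(540,96,47)
E
```

```text
t: 7.48
ee_pos: [545.2, 110.3, 127.2]
orientation: [-3.133, -0.004, -0.03]
ft_force: [-0.1, -0.6, -0.8]
width: 41.4
t7.48 [545.2 110.3 127.2] [-3.1335 -0.0038 -0.03  ] F [-0.1 -0.6 -0.8] w 41.4
turn [-0.008 -0.019  0.002] shift [-6.8 14.9 79.9]
```

```bash
python3 -m handwheel '[[[-0.008,-0.019,0],[-3,6,15],0],[[0,0,0],[-3,5,15],0],[[0,0,0],[-1,3,15],0],[[0,0,0],[0,0,12],0],[[0,0,0],[0,0,8],0],[[0,0,0],[0,0,4],0],[[0,0,0],[0,0,0],0],[[0,0,0],[0,0,0],0],[[0,0,0],[0,0,0],0],[[0,0,0],[0,0,0],0]]'
python3 - <<'E'
from h import *
st();need(540,96,46)
E
```

```text
t: 8.32
ee_pos: [543.9, 102.2, 61.8]
orientation: [3.136, 0.027, 0.012]
ft_force: [0.8, -8.7, 2.3]
width: 41.6
t8.32 [543.9 102.2  61.8] [3.1358 0.0265 0.0118] F [ 0.8 -8.7  2.3] w 41.6
turn [ 0.006 -0.008  0.017] shift [-4.1  6.  15.8]
```

The tin grazed post A because y was at 102. I lift a little, shift, and descend again.

```bash
python3 -m handwheel '[[[0,0,0],[0,0,-15],0],[[0,0,0],[0,0,-10],0],[[0.006,-0.008,0.017],[-3,6,0],0],[[0,0,0],[-2,5,0],0],[[0,0,0],[0,0,0],0],[[0,0,0],[0,0,0],0],[[0,0,0],[0,0,0],0],[[0,0,0],[0,0,0],0],[[0,0,0],[0,0,0],0],[[0,0,0],[0,0,0],0]]'
python3 - <<'E'
from h import *
st();need(540,95,46)
E
```

```text
t: 9.15
ee_pos: [537.3, 94.4, 85.0]
orientation: [-3.14, -0.004, 0.007]
ft_force: [0.1, 0.0, -1.1]
width: 41.3
t9.15 [537.3  94.4  85. ] [-3.1405 -0.0038  0.0072] F [ 0.1  0.  -1.1] w 41.3
turn [-0.001  0.005  0.002] shift [ 2.9 -0.6 39. ]
```

```bash
python3 -m handwheel '[[[0,0.005,0],[0,0,12],0],[[0,0,0],[0,0,12],0],[[0,0,0],[0,0,8],0],[[0,0,0],[0,0,4],0],[[0,0,0],[0,0,2],0],[[0,0,0],[0,0,0],0],[[0,0,0],[0,0,0],0],[[0,0,0],[0,0,0],0],[[0,0,0],[0,0,0],0],[[0,0,0],[0,0,0],0]]'
python3 - <<'E'
from h import *
st();need(540,95,46)
E
```

```text
t: 9.98
ee_pos: [542.6, 96.6, 54.3]
orientation: [-3.138, -0.004, -0.015]
ft_force: [-0.2, 0.4, 3.7]
width: 41.8
t9.98 [542.6  96.6  54.3] [-3.1378 -0.0039 -0.0149] F [-0.2  0.4  3.7] w 41.8
turn [-0.004 -0.009  0.002] shift [-2.7  1.7  8.3]
```

```bash
python3 -m handwheel '[[[-0.004,-0.009,0],[-2,1,2],0],[[0,0,0],[0,0,2],0],[[0,0,0],[0,0,1],0],[[0,0,0],[0,0,0],0],[[0,0,0],[0,0,0],0],[[0,0,0],[0,0,0],0],[[0,0,0],[0,0,0],0],[[0,0,0],[0,0,0],0],[[0,0,0],[0,0,0],0],[[0,0,0],[0,0,0],0]]'
python3 - <<'E'
from h import *
st();need(540,95,46);p=save('side','s1'); a=p['pixels'][120:280,230:390,::-1]; cv2.imwrite('pics/s1c.png',cv2.resize(a,None,fx=3.7,fy=3.7,interpolation=2))
E
```

```text
t: 10.82
ee_pos: [541.9, 95.8, 51.7]
orientation: [3.14, 0.003, -0.001]
ft_force: [-0.7, 0.4, 7.0]
width: 41.6
t10.82 [541.9  95.8  51.7] [ 3.1404e+00  3.4000e-03 -1.4000e-03] F [-0.7  0.4  7. ] w 41.6
turn [0.001 0.001 0.002] shift [-1.8  0.8  5.7]
```

View pics/s1c.png

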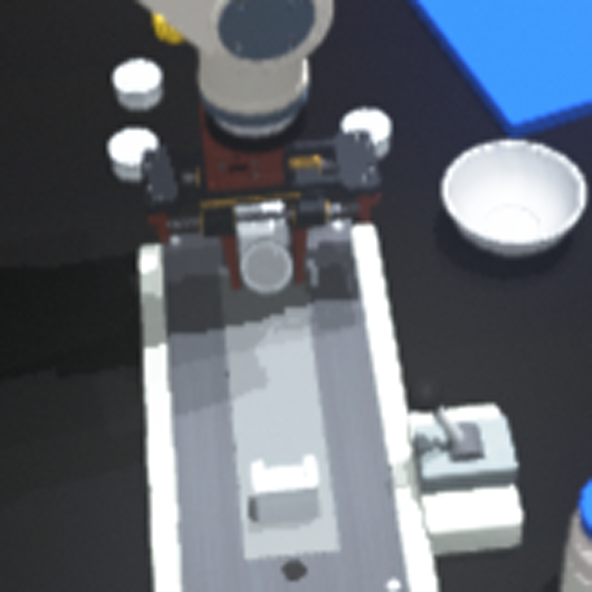

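The tin is in place against the deck at 7 N, with the jaws at about (266,265) in the crop. I release and rise.

```bash
python3 -m handwheel '[[[0,0,0],[0,0,0],1],[[0,0,0],[0,0,0],1],[[0,0,0],[0,0,0],1],[[0,0,0],[0,0,0],1],[[0,0,0],[0,0,-12],1],[[0,0,0],[0,0,-25],1],[[0,0,0],[0,0,-30],1],[[0,0,0],[0,0,-25],1],[[0,0,0],[0,0,0],1],[[0,0,0],[0,0,0],1]]'
python3 - <<'E'
from h import *
st();need(439,290,70); blobs()
E
```

```text
t: 11.7
ee_pos: [539.0, 95.1, 146.0]
orientation: [3.138, 0.003, -0.017]
ft_force: [-0.4, -0.6, -0.3]
width: 87.8
t11.70 [539.   95.1 146. ] [ 3.1382  0.0032 -0.0168] F [-0.4 -0.6 -0.3] w 87.8
turn [0.003 0.011 0.002] shift [ -98.8 -195.4   76.5]
blob [324. 173.] [542.7 115.8  24. ] wid 55
```

```bash
python3 -m handwheel '[[[0.003,0.011,0],[-12,-25,0],1],[[0,0,0],[-14,-28,0],1],[[0,0,0],[-14,-28,0],1],[[0,0,0],[-14,-28,10],1],[[0,0,0],[-14,-28,15],1],[[0,0,0],[-14,-26,15],1],[[0,0,0],[-8,-16,15],1],[[0,0,0],[-4,-8,8],1],[[0,0,0],[0,0,0],1],[[0,0,0],[0,0,0],1]]'
python3 - <<'E'
from h import *
st();blobs(name='w4');need(439,290,11); blobs(z=59)
E
```

```text
t: 12.58
ee_pos: [438.1, 285.8, 73.1]
orientation: [3.135, -0.002, -0.01]
ft_force: [-0.4, 0.3, 0.8]
width: 87.7
t12.58 [438.1 285.8  73.1] [ 3.1353e+00 -2.2000e-03 -1.0400e-02] F [-0.4  0.3  0.8] w 87.7
blob [329.  77.] [444.8 381.9  24. ] wid 43
blob [486.  94.] [549.2 371.7  24. ] wid 51
blob [320. 211.] [438.7 289.7  24. ] wid 40
blob [586. 211.] [637.4 290.   24. ] wid 60
turn [ 0.006  0.007 -0.002] shift [ 1.2 -4.9 62.2]
blob [329.  77.] [444.  376.8  59. ] wid 35
blob [485.  93.] [530.4 368.4  59. ] wid 42
blob [320. 211.] [439.  300.6  59. ] wid 33
blob [586. 210.] [603.4 300.8  59. ] wid 49
```

```bash
python3 -m handwheel '[[[0.006,0.007,0],[1,-4,14],1],[[0,0,0],[0,0,14],1],[[0,0,0],[0,0,14],1],[[0,0,0],[0,0,10],1],[[0,0,0],[0,0,5],1],[[0,0,0],[0,0,3],1],[[0,0,0],[0,0,0],0],[[0,0,0],[0,0,0],0],[[0,0,0],[0,0,0],0],[[0,0,0],[0,0,0],0]]'
python3 - <<'E'
from h import *
st();need(439,290,11);need(540,49,130)
E
```

```text
t: 13.52
ee_pos: [449.3, 285.6, 18.1]
orientation: [-3.135, 0.021, -0.02]
ft_force: [0.3, -0.3, 0.5]
width: 64.8
t13.52 [449.3 285.6  18.1] [-3.1348  0.0214 -0.02  ] F [ 0.3 -0.3  0.5] w 64.8
turn [-0.007 -0.013 -0.014] shift [-10.4  -4.2   7. ]
turn [-0.007 -0.013 -0.014] shift [  95.4  234.6 -112.3]
```

```bash
python3 -m handwheel '[[[-0.007,-0.013,-0.014],[-6,-3,3],0.8],[[0,0,0],[-3,-2,2],0.8],[[0,0,0],[0,0,0],0.8],[[0,0,0],[0,0,0],0],[[0,0,0],[0,0,0],0],[[0,0,0],[0,0,0],0],[[0,0,0],[0,0,0],0],[[0,0,0],[0,0,0],0],[[0,0,0],[0,0,0],0],[[0,0,0],[0,0,0],0]]'
python3 - <<'E'
from h import *
st();need(439,290,11);need(540,49,130)
E
```

```text
t: 14.35
ee_pos: [439.5, 292.2, 13.7]
orientation: [3.142, 0.005, -0.0]
ft_force: [-0.6, 0.4, -0.4]
width: 41.2
t14.35 [439.5 292.2  13.7] [ 3.1416e+00  4.8000e-03 -3.0000e-04] F [-0.6  0.4 -0.4] w 41.2
turn [0.    0.    0.003] shift [-0.6  2.2  2.7]
turn [0.    0.    0.003] shift [  99.7  243.5 -116.3]
```

```bash
python3 -m handwheel '[[[0,0,0],[0,0,-25],0],[[0,0,0],[0,0,-35],0],[[0,0,0],[10,20,-35],0],[[0,0,0],[15,36,-15],0],[[0,0,0],[15,37,0],0],[[0,0,0],[15,37,0],0],[[0,0,0],[15,36,0],0],[[0,0,0],[15,30,0],0],[[0,0,0],[10,20,0],0],[[0,0,0],[0,0,0],0]]'
python3 - <<'E'
from h import *
st();need(540,51,50)
E
```

```text
t: 15.18
ee_pos: [540.2, 67.5, 129.7]
orientation: [3.138, 0.014, 0.006]
ft_force: [0.2, 1.1, -0.9]
width: 41.2
t15.18 [540.2  67.5 129.7] [3.1385 0.014  0.0058] F [ 0.2  1.1 -0.9] w 41.2
turn [ 0.003 -0.004  0.009] shift [-0.6 16.3 79.8]
```

```bash
python3 -m handwheel '[[[0.003,-0.004,0.009],[0,6,10],0],[[0,0,0],[0,6,15],0],[[0,0,0],[0,3,15],0],[[0,0,0],[0,0,12],0],[[0,0,0],[0,0,5],0],[[0,0,0],[0,0,2],0],[[0,0,0],[0,0,0],0],[[0,0,0],[0,0,0],0],[[0,0,0],[0,0,0],0],[[0,0,0],[0,0,0],0]]'
python3 - <<'E'
from h import *
st();need(540,51,49)
E
```

```text
t: 16.02
ee_pos: [536.9, 54.1, 65.5]
orientation: [-3.14, 0.002, 0.007]
ft_force: [-0.5, 1.6, -0.6]
width: 41.5
t16.02 [536.9  54.1  65.5] [-3.1403e+00  2.5000e-03  7.0000e-03] F [-0.5  1.6 -0.6] w 41.5
turn [-0.001  0.004 -0.002] shift [ 3.2  3.1 16.5]
```

```bash
python3 -m handwheel '[[[0,0.004,0],[2,4,3],0],[[0,0,0],[0,2,6],0],[[0,0,0],[0,0,5],0],[[0,0,0],[0,0,3],0],[[0,0,0],[0,0,0],0],[[0,0,0],[0,0,0],0],[[0,0,0],[0,0,0],0],[[0,0,0],[0,0,0],0],[[0,0,0],[0,0,0],0],[[0,0,0],[0,0,0],0]]'
python3 - <<'E'
from h import *
st();need(540,51,49)
E
```

```text
t: 16.85
ee_pos: [540.8, 47.7, 48.8]
orientation: [-3.14, 0.003, -0.006]
ft_force: [-0.5, -0.1, 0.1]
width: 41.3
t16.85 [540.8  47.7  48.8] [-3.1398e+00  2.6000e-03 -6.1000e-03] F [-0.5 -0.1  0.1] w 41.3
turn [-0.002 -0.004 -0.002] shift [-0.8 -3.3 -0.2]
```

```bash
python3 -m handwheel '[[[0,0,0],[0,0,0],1],[[0,0,0],[0,0,0],1],[[0,0,0],[0,0,0],1],[[0,0,0],[0,0,0],1],[[0,0,0],[0,0,-12],1],[[0,0,0],[0,0,-25],1],[[0,0,0],[0,0,-30],1],[[0,0,0],[0,0,-25],1],[[0,0,0],[0,0,0],1],[[0,0,0],[0,0,0],1]]'
python3 - <<'E'
from h import *
st();need(553,372,75); blobs(z=59,name='w5')
E
```

```text
t: 17.68
ee_pos: [539.8, 47.4, 147.1]
orientation: [-3.14, 0.002, -0.004]
ft_force: [0.0, -0.2, -0.3]
width: 88.1
t17.68 [539.8  47.4 147.1] [-3.1401e+00  2.4000e-03 -4.0000e-03] F [ 0.  -0.2 -0.3] w 88.1
turn [-0.001 -0.003 -0.002] shift [  12.5 -324.5   72.6]
blob [324. 117.] [543.9 119.7  59. ] wid 56
```

View pics/w5.png

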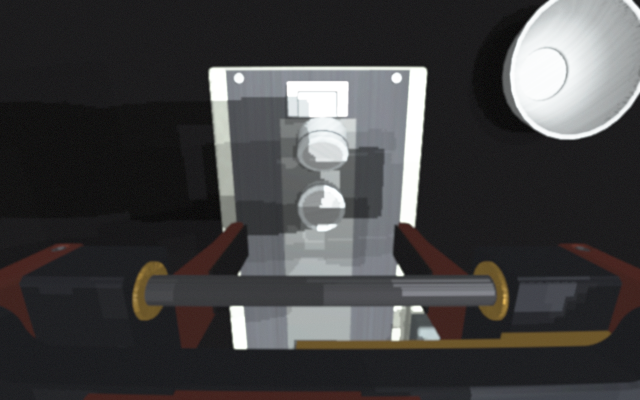

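Run:
```python
from h import *
p=ctrl.get_image('wrist')
a=p['pixels'][60:250,220:420,::-1]; cv2.imwrite('pics/w5c.png',cv2.resize(a,None,fx=3,fy=3,interpolation=2))
p=ctrl.get_image('side')
a=p['pixels'][150:290,240:400,::-1]; cv2.imwrite('pics/s5c.png',cv2.resize(a,None,fx=4,fy=4,interpolation=2))
```

```text
(no output)
```

View pics/w5c.png

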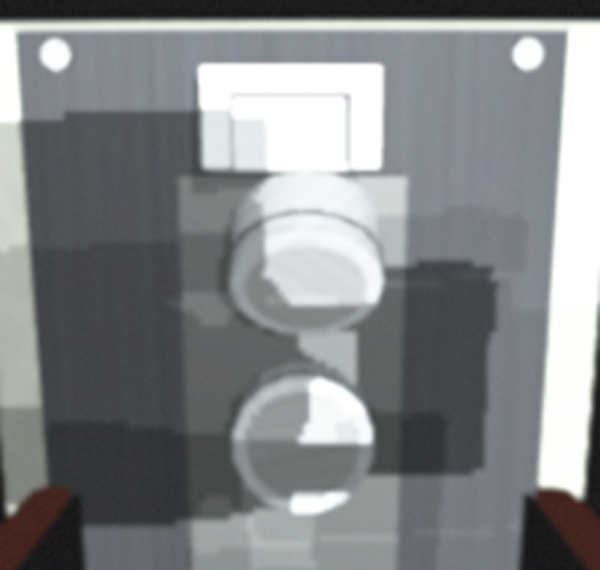

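View pics/s5c.png

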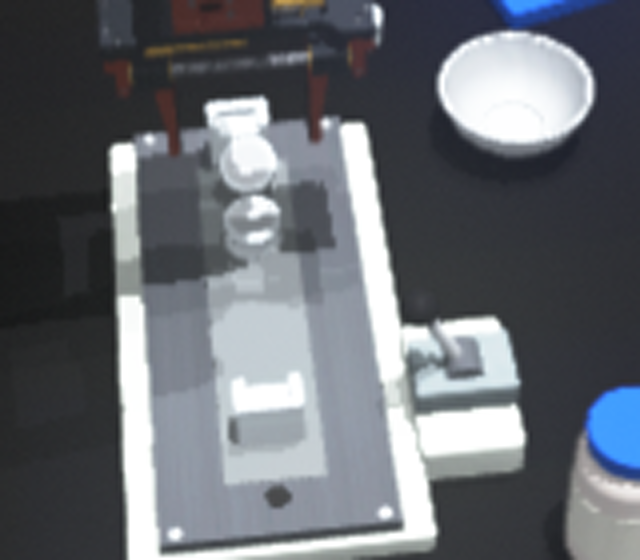

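The first tin at (323,150) was twisted in the jaws by the post. It now leans on it, with its wall visible above the lid, while the second at (322,207) is flat. I'll regrip the leaning tin and put it in the free middle of the row, where it can settle flat.

Run:
```python
from h import *
tins(); tins(cam='side')
p=ctrl.get_image('wrist')
f=lambda u,v:(220+u/3,60+v/3)
for z in (50,60,70): print(z,ray(p,[f(308,210),f(308,330),f(232,275),f(384,275),f(303,445)],z)[:,:2].round(0).tolist())
```

```text
tin 0.77 [544.8  39.2  45.6] [325. 208.] yellow 0.00
tin 0.61 [546.8  98.1  57.6] [328. 144.] yellow 0.00
tin 0.67 [541.5  94.9  61.1] [301. 190.] yellow 0.00
tin 0.58 [442.1 380.6  10.3] [266. 143.] yellow 0.00
tin 0.49 [539.8  45.6  42. ] [303. 207.] yellow 0.00
tin 0.49 [482.9 473.   10.8] [277. 125.] yellow 0.19
50 [[542.0, 109.0], [542.0, 75.0], [520.0, 91.0], [563.0, 91.0], [540.0, 41.0]]
60 [[542.0, 109.0], [542.0, 77.0], [521.0, 92.0], [562.0, 92.0], [540.0, 44.0]]
70 [[542.0, 109.0], [542.0, 78.0], [522.0, 93.0], [561.0, 93.0], [540.0, 47.0]]
```

```bash
python3 -m handwheel '[[[0,0,0],[0,-15,0],1],[[0,0,0],[0,-15,10],1],[[0,0,0],[0,-12,15],1],[[0,0,0],[0,-4,15],1],[[0,0,0],[0,0,15],1],[[0,0,0],[0,0,12],1],[[0,0,0],[0,0,8],1],[[0,0,0],[0,0,4],1],[[0,0,0],[0,0,0],1],[[0,0,0],[0,0,0],1]]'
python3 - <<'E'
from h import *
st();need(540,94,52)
E
```

```text
t: 18.92
ee_pos: [537.2, 95.1, 58.0]
orientation: [-3.141, 0.004, 0.013]
ft_force: [-0.4, -0.6, -0.4]
width: 87.9
t18.92 [537.2  95.1  58. ] [-3.1414  0.0037  0.0125] F [-0.4 -0.6 -0.4] w 87.9
turn [-0.     0.008 -0.002] shift [2.8 1.1 6. ]
```

```bash
python3 -m handwheel '[[[0,0.008,0],[3,1,4],1],[[0,0,0],[0,0,2],1],[[0,0,0],[0,0,0],0],[[0,0,0],[0,0,0],0],[[0,0,0],[0,0,0],0],[[0,0,0],[0,0,0],0],[[0,0,0],[0,0,-15],0],[[0,0,0],[0,0,-20],0],[[0,0,0],[0,0,-20],0],[[0,0,0],[0,0,0],0]]'
python3 - <<'E'
from h import *
st();need(540,-30,110)
E
```

```text
t: 19.75
ee_pos: [541.2, 93.5, 110.1]
orientation: [-3.141, 0.005, -0.004]
ft_force: [0.8, -0.3, -0.0]
width: 38.4
t19.75 [541.2  93.5 110.1] [-3.1412  0.0052 -0.0039] F [ 0.8 -0.3 -0. ] w 38.4
turn [-0.    -0.002 -0.003] shift [ -0.8 123.5   0. ]
```

```bash
python3 -m handwheel '[[[0,0,0],[0,25,0],0],[[0,0,0],[0,30,0],0],[[0,0,0],[0,30,0],0],[[0,0,0],[0,20,0],0],[[0,0,0],[0,10,0],0],[[0,0,0],[0,0,0],0],[[0,0,0],[0,0,0],0],[[0,0,0],[0,0,0],0],[[0,0,0],[0,0,0],0],[[0,0,0],[0,0,0],0]]'
python3 - <<'E'
from h import *
st();p=save('side','s6'); a=p['pixels'][130:290,240:400,::-1]; cv2.imwrite('pics/s6c.png',cv2.resize(a,None,fx=3.7,fy=3.7,interpolation=2))
p=ctrl.get_image('wrist')
a=p['pixels'][60:250,220:420,::-1]; cv2.imwrite('pics/w6c.png',cv2.resize(a,None,fx=3,fy=3,interpolation=2))
E
```

```text
t: 20.58
ee_pos: [541.7, -21.9, 109.8]
orientation: [-3.14, -0.001, -0.01]
ft_force: [-0.3, 0.8, -0.0]
width: 0.1
t20.58 [541.7 -21.9 109.8] [-3.1398e+00 -1.3000e-03 -1.0200e-02] F [-0.3  0.8 -0. ] w 0.1
```

View pics/w6c.png

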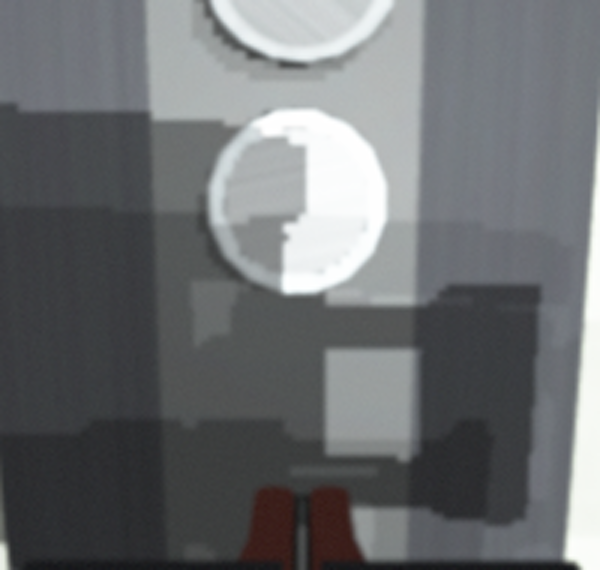

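View pics/s6c.png

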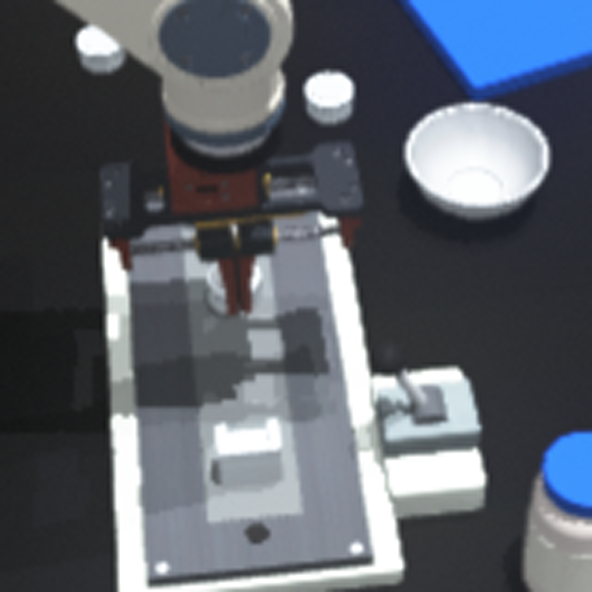

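The tin slipped out near the post. I open the jaws, back off and look.

```bash
python3 -m handwheel '[[[0,0,0],[0,0,-25],1],[[0,0,0],[0,-20,-30],1],[[0,0,0],[0,-25,-30],1],[[0,0,0],[0,-25,-10],1],[[0,0,0],[0,-10,0],1],[[0,0,0],[0,0,0],1],[[0,0,0],[0,0,0],1],[[0,0,0],[0,0,0],1],[[0,0,0],[0,0,0],1],[[0,0,0],[0,0,0],1]]'
python3 - <<'E'
from h import *
st();tins();p=save('side','s6'); a=p['pixels'][150:290,240:380,::-1]; a=cv2.resize(a,(400,400),interpolation=2)
p=ctrl.get_image('wrist')
b=p['pixels'][60:250,225:415,::-1]; cv2.imwrite('pics/m7.png',np.hstack([a,cv2.resize(b,(400,400),interpolation=2)]))
E
```

```text
t: 21.52
ee_pos: [538.3, 61.7, 204.6]
orientation: [-3.14, -0.007, 0.002]
ft_force: [-0.1, -0.2, -0.2]
width: 64.0
t21.52 [538.3  61.7 204.6] [-3.1399e+00 -7.1000e-03  1.6000e-03] F [-0.1 -0.2 -0.2] w 64.0
tin 0.86 [540.3  38.6  45.4] [321. 206.] yellow 0.00
tin 0.86 [543.7  98.2  59.7] [325. 154.] yellow 0.00
```

View pics/m7.png

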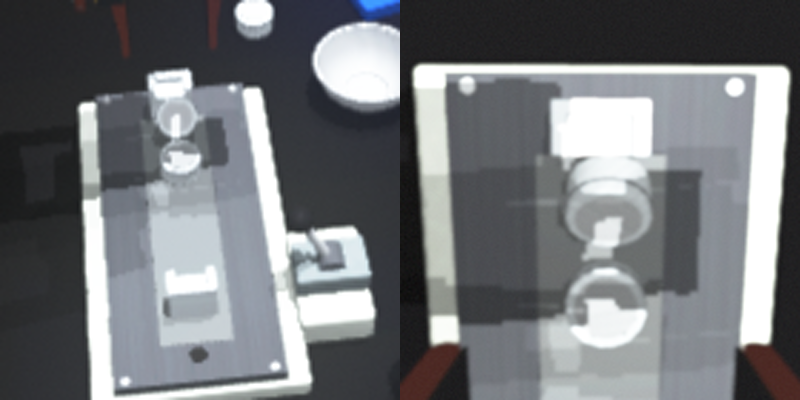

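It still leans on the post. I press its raised rim (y≈106) down with the closed fingertips.

```bash
python3 -m handwheel '[[[0,0,0],[1,-15,15],0],[[0,0,0],[1,-16,25],0],[[0,0,0],[0,-10,25],0],[[0,0,0],[0,-4,20],0],[[0,0,0],[0,0,8],0],[[0,0,0],[0,0,0],0],[[0,0,0],[0,0,0],0],[[0,0,0],[0,0,0],0],[[0,0,0],[0,0,0],0],[[0,0,0],[0,0,0],0]]'
python3 - <<'E'
from h import *
st();need(541,106,70)
E
```

```text
t: 22.55
ee_pos: [544.9, 105.9, 112.8]
orientation: [-3.139, 0.001, -0.012]
ft_force: [-0.3, 0.0, 0.1]
width: 19.9
t22.55 [544.9 105.9 112.8] [-3.1392e+00  7.0000e-04 -1.2300e-02] F [-0.3  0.   0.1] w 19.9
turn [-0.002 -0.008 -0.   ] shift [-4.2 -0.  42.7]
```

```bash
python3 -m handwheel '[[[-0.002,-0.008,0],[-3,0,8],0],[[0,0,0],[0,0,8],0],[[0,0,0],[0,0,5],0],[[0,0,0],[0,0,4],0],[[0,0,0],[0,0,4],0],[[0,0,0],[0,0,3],0],[[0,0,0],[0,0,3],0],[[0,0,0],[0,0,3],0],[[0,0,0],[0,0,0],0],[[0,0,0],[0,0,0],0]]'
python3 - <<'E'
from h import *
st();need(541,106,70)
E
```

```text
t: 23.38
ee_pos: [554.8, 109.0, 85.7]
orientation: [-3.134, 0.003, -0.042]
ft_force: [-0.7, -0.4, -0.4]
width: 0.3
t23.38 [554.8 109.   85.7] [-3.1343e+00  3.1000e-03 -4.2400e-02] F [-0.7 -0.4 -0.4] w 0.3
turn [-0.007 -0.027 -0.002] shift [-14.2   3.1  15.3]
```

```bash
python3 -m handwheel '[[[-0.007,-0.027,0],[-10,2,0],0],[[0,0,0],[-4,1,0],0],[[0,0,0],[0,0,5],0],[[0,0,0],[0,0,5],0],[[0,0,0],[0,0,5],0],[[0,0,0],[0,0,4],0],[[0,0,0],[0,0,0],0],[[0,0,0],[0,0,0],0],[[0,0,0],[0,0,0],0],[[0,0,0],[0,0,0],0]]'
python3 - <<'E'
from h import *
st();need(541,106,70)
E
```

```text
t: 24.22
ee_pos: [545.8, 109.4, 67.4]
orientation: [-3.135, 0.006, -0.021]
ft_force: [0.5, 0.5, 5.3]
width: 0.6
t24.22 [545.8 109.4  67.4] [-3.135   0.0062 -0.0207] F [0.5 0.5 5.3] w 0.6
turn [-0.007 -0.013 -0.004] shift [-4.8  3.4 -2.7]
```

```bash
python3 -m handwheel '[[[-0.007,-0.013,0],[0,0,-20],0],[[0,0,0],[0,10,-30],0],[[0,0,0],[0,15,-30],1],[[0,0,0],[0,15,-25],1],[[0,0,0],[0,5,-10],1],[[0,0,0],[0,0,0],1],[[0,0,0],[0,0,0],1],[[0,0,0],[0,0,0],1],[[0,0,0],[0,0,0],1],[[0,0,0],[0,0,0],1]]'
cat >> h.py <<'E'
def duo(name,a=(150,290,240,380),b=(60,250,225,415)):
    p=ctrl.get_image('side'); q=ctrl.get_image('wrist')
    A=cv2.resize(p['pixels'][a[0]:a[1],a[2]:a[3],::-1],(400,400),interpolation=2)
    B=cv2.resize(q['pixels'][b[0]:b[1],b[2]:b[3],::-1],(400,400),interpolation=2)
    cv2.imwrite('pics/'+name+'.png',np.hstack([A,B]))
E
python3 - <<'E'
from h import *
st();tins();duo('m8')
E
```

```text
t: 25.05
ee_pos: [541.2, 63.9, 180.4]
orientation: [3.14, -0.006, -0.019]
ft_force: [-0.3, -0.6, -0.7]
width: 50.3
t25.05 [541.2  63.9 180.4] [ 3.1397 -0.0056 -0.0187] F [-0.3 -0.6 -0.7] w 50.3
tin 0.78 [543.2  41.5  42.9] [323. 211.] yellow 0.00
tin 0.59 [547.6 101.7  46.7] [327. 154.] yellow 0.00
```

View pics/m8.png

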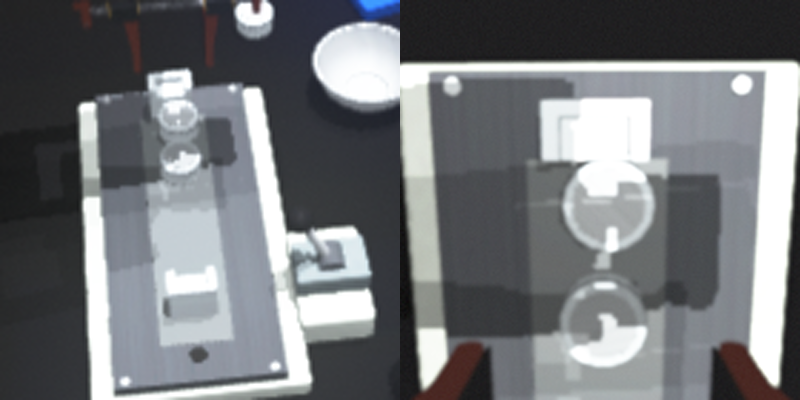

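Both placed tins are now flat, their lids showing as clean circles.

Run:
```python
from h import *
p=ctrl.get_image('wrist');st()
g=cv2.medianBlur(cv2.cvtColor(p['pixels'],cv2.COLOR_RGB2GRAY),3)
f=lambda u,v:(225+(u-400)*.475,60+v*.475)
print(ray(p,[f(608,205),f(604,322),f(563,205),f(654,205),f(608,163),f(608,250)],59).round(1))
print(ray(p,[f(452,85),f(741,85)],35).round(1))
need(553,372,80)
```

```text
t25.30 [541.8  63.7 181.2] [ 3.1397 -0.0057 -0.0165] F [ 0.2  0.1 -0.7] w 70.0
[[544.9  99.2  59. ]
 [543.1  43.8  59. ]
 [524.6  99.2  59. ]
 [565.7  99.1  59. ]
 [544.9 117.8  59. ]
 [545.   78.5  59. ]]
[[471.4 153.1  35. ]
 [607.4 152.6  35. ]]
turn [ 0.002  0.011 -0.004] shift [  11.2 -308.5  100.6]
```

```bash
python3 -m handwheel '[[[0.002,0.011,0],[1,-30,0],1],[[0,0,0],[1,-36,0],1],[[0,0,0],[1,-40,0],1],[[0,0,0],[1,-40,0],1],[[0,0,0],[1,-40,10],1],[[0,0,0],[1,-40,15],1],[[0,0,0],[1,-36,20],1],[[0,0,0],[1,-24,20],1],[[0,0,0],[0,-10,15],1],[[0,0,0],[0,0,0],1]]'
python3 - <<'E'
from h import *
st();blobs();need(553,372,75)
E
```

```text
t: 26.13
ee_pos: [553.8, 369.9, 100.5]
orientation: [-3.138, 0.013, -0.011]
ft_force: [-0.8, -0.6, 0.8]
width: 88.1
t26.13 [553.8 369.9 100.5] [-3.1382  0.0126 -0.0114] F [-0.8 -0.6  0.8] w 88.1
blob [223.  72.] [483.9 475.1  24. ] wid 34
blob [190. 192.] [448.5 383.9  24. ] wid 48
blob [318. 202.] [553.8 374.2  24. ] wid 41
turn [-0.004 -0.008 -0.008] shift [-1.4 -2.7 26.7]
```

```bash
python3 -m handwheel '[[[-0.004,-0.008,-0.008],[-1,-3,15],1],[[0,0,0],[0,-1,20],1],[[0,0,0],[0,0,20],1],[[0,0,0],[0,0,14],1],[[0,0,0],[0,0,8],1],[[0,0,0],[0,0,4],1],[[0,0,0],[0,0,0],1],[[0,0,0],[0,0,0],1],[[0,0,0],[0,0,0],1],[[0,0,0],[0,0,0],1]]'
python3 - <<'E'
from h import *
st();need(553.5,373.5,13)
E
```

```text
t: 27.02
ee_pos: [559.2, 369.2, 27.0]
orientation: [-3.138, 0.008, -0.012]
ft_force: [-1.0, -0.2, 0.8]
width: 87.9
t27.02 [559.2 369.2  27. ] [-3.1381  0.0079 -0.0123] F [-1.  -0.2  0.8] w 87.9
turn [-0.003 -0.008 -0.005] shift [-5.8 -4.2 14. ]
```

```bash
python3 -m handwheel '[[[-0.003,-0.008,-0.005],[-4,-3,6],1],[[0,0,0],[-2,-1,5],1],[[0,0,0],[0,0,3],1],[[0,0,0],[0,0,0],0],[[0,0,0],[0,0,0],0],[[0,0,0],[0,0,0],0],[[0,0,0],[0,0,0],0],[[0,0,0],[0,0,0],0],[[0,0,0],[0,0,0],0],[[0,0,0],[0,0,0],0]]'
python3 - <<'E'
from h import *
st();need(540,-1,130)
E
```

```text
t: 27.85
ee_pos: [553.4, 374.9, 13.4]
orientation: [-3.14, -0.002, -0.002]
ft_force: [0.4, 0.2, -0.5]
width: 44.6
t27.85 [553.4 374.9  13.4] [-3.1398e+00 -2.2000e-03 -2.4000e-03] F [ 0.4  0.2 -0.5] w 44.6
turn [-0.002 -0.002  0.001] shift [ -13.7  375.6 -117.3]
```

```bash
python3 -m handwheel '[[[0,0,0],[0,0,0],0],[[0,0,0],[0,0,0],0],[[0,0,0],[0,0,-25],0],[[0,0,0],[0,0,-35],0],[[0,0,0],[0,20,-35],0],[[0,0,0],[-2,36,-20],0],[[0,0,0],[-2,40,0],0],[[0,0,0],[-2,40,0],0],[[0,0,0],[-2,40,0],0],[[0,0,0],[-2,36,0],0]]'
python3 - <<'E'
from h import *
st();need(540,-1,130)
E
```

```text
t: 28.68
ee_pos: [544.0, 162.1, 132.8]
orientation: [-3.139, -0.019, -0.008]
ft_force: [0.0, -0.2, -1.2]
width: 41.5
t28.68 [544.  162.1 132.8] [-3.1393 -0.0185 -0.0085] F [ 0.  -0.2 -1.2] w 41.5
turn [-0.002 -0.005  0.012] shift [ -5.9 163.    2.4]
```

```bash
python3 -m handwheel '[[[-0.002,-0.005,0.012],[-2,36,0],0],[[0,0,0],[-1,36,0],0],[[0,0,0],[0,36,0],0],[[0,0,0],[0,25,0],0],[[0,0,0],[0,12,8],0],[[0,0,0],[0,5,12],0],[[0,0,0],[0,0,12],0],[[0,0,0],[0,0,8],0],[[0,0,0],[0,0,0],0],[[0,0,0],[0,0,0],0]]'
python3 - <<'E'
from h import *
st();need(540,-1,65)
E
```

```text
t: 29.52
ee_pos: [538.8, -1.9, 91.1]
orientation: [3.141, -0.013, 0.002]
ft_force: [0.6, 0.7, -1.6]
width: 41.5
t29.52 [538.8  -1.9  91.1] [ 3.1409e+00 -1.3300e-02  2.4000e-03] F [ 0.6  0.7 -1.6] w 41.5
turn [ 0.001 -0.002 -0.008] shift [ 1.2 -1.  26.1]
```

```bash
python3 -m handwheel '[[[0,0,-0.008],[1,0,10],0],[[0,0,0],[0,0,12],0],[[0,0,0],[0,0,10],0],[[0,0,0],[0,0,5],0],[[0,0,0],[0,0,2],0],[[0,0,0],[0,0,0],0],[[0,0,0],[0,0,0],0],[[0,0,0],[0,0,0],0],[[0,0,0],[0,0,0],0],[[0,0,0],[0,0,0],0]]'
python3 - <<'E'
from h import *
st();need(540,-1,48.5)
E
```

```text
t: 30.35
ee_pos: [541.1, 0.6, 48.9]
orientation: [3.141, 0.007, 0.005]
ft_force: [-0.5, 0.1, -1.1]
width: 41.3
t30.35 [541.1   0.6  48.9] [3.1409 0.0072 0.0049] F [-0.5  0.1 -1.1] w 41.3
turn [ 0.001 -0.003  0.005] shift [-1.1  1.6  0.4]
```

Release, rise, and head for tin B (446,382).

```bash
python3 -m handwheel '[[[0,0,0],[0,0,0.5],1],[[0,0,0],[0,0,0],1],[[0,0,0],[0,0,0],1],[[0,0,0],[0,0,0],1],[[0,0,0],[0,0,-12],1],[[0,0,0],[0,0,-25],1],[[0,0,0],[0,0,-35],1],[[0,0,0],[0,0,-35],1],[[0,0,0],[0,0,-10],1],[[0,0,0],[0,0,0],1]]'
python3 - <<'E'
from h import *
st();need(446,382,90);duo('m9')
E
```

```text
t: 31.18
ee_pos: [540.2, 0.7, 173.5]
orientation: [3.141, 0.007, 0.003]
ft_force: [-0.3, -0.1, -0.6]
width: 88.0
t31.18 [540.2   0.7 173.5] [3.141e+00 6.800e-03 3.100e-03] F [-0.3 -0.1 -0.6] w 88.0
turn [ 0.001 -0.002  0.004] shift [ -92.7 -381.8   83.1]
```

View pics/m9.png

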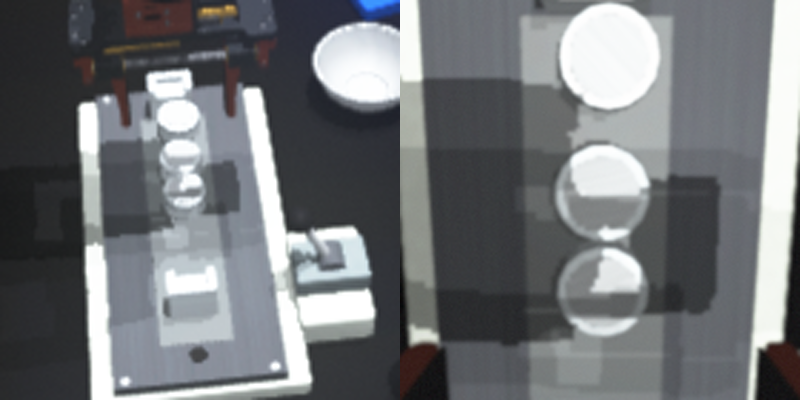

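Three tins stand flat in the row, their lids at (609,57), (602,192) and (602,290) in the montage. On to tin B.

```bash
python3 -m handwheel '[[[0,0,0.004],[-8,-30,0],1],[[0,0,0],[-10,-38,0],1],[[0,0,0],[-10,-40,0],1],[[0,0,0],[-10,-40,0],1],[[0,0,0],[-10,-40,0],1],[[0,0,0],[-10,-40,0],1],[[0,0,0],[-10,-40,0],1],[[0,0,0],[-10,-40,15],1],[[0,0,0],[-10,-36,20],1],[[0,0,0],[-5,-20,20],1]]'
python3 - <<'E'
from h import *
st();blobs();need(446,382,75)
E
```

```text
t: 32.12
ee_pos: [441.9, 364.7, 107.9]
orientation: [3.136, -0.017, -0.017]
ft_force: [-0.0, -0.2, -0.1]
width: 88.1
t32.12 [441.9 364.7 107.9] [ 3.1364 -0.0172 -0.0172] F [-0.  -0.2 -0.1] w 88.1
blob [373.  64.] [483.7 475.1  24. ] wid 36
blob [323. 182.] [445.  383.3  24. ] wid 43
turn [ 0.008  0.015 -0.01 ] shift [  6.7 -16.8  28.6]
```

```bash
python3 -m handwheel '[[[0.006,0.011,-0.011],[2,-8,15],1],[[0,0,0],[2,-6,20],1],[[0,0,0],[0,-2,20],1],[[0,0,0],[0,0,14],1],[[0,0,0],[0,0,6],1],[[0,0,0],[0,0,2],1],[[0,0,0],[0,0,0],1],[[0,0,0],[0,0,0],1],[[0,0,0],[0,0,0],1],[[0,0,0],[0,0,0],1]]'
python3 - <<'E'
from h import *
st();need(445,383,13)
E
```

```text
t: 33.0
ee_pos: [434.5, 377.9, 12.3]
orientation: [3.127, 0.012, -0.031]
ft_force: [0.4, -0.4, -1.1]
width: 87.6
t33.00 [434.5 377.9  12.3] [ 3.1265  0.0119 -0.0312] F [ 0.4 -0.4 -1.1] w 87.6
turn [0.015 0.02  0.008] shift [10.5 -5.  -0.9]
```

```bash
python3 -m handwheel '[[[0.015,0.02,0.008],[7,-3,-3],1],[[0,0,0],[3,-2,-1],1],[[0,0,0],[0,0,0],1],[[0,0,0],[0,0,0],0],[[0,0,0],[0,0,0],0],[[0,0,0],[0,0,0],0],[[0,0,0],[0,0,0],0],[[0,0,0],[0,0,0],0],[[0,0,0],[0,0,0],0],[[0,0,0],[0,0,0],0]]'
python3 - <<'E'
from h import *
st();need(445,383,13)
E
```

```text
t: 33.83
ee_pos: [447.4, 384.7, 19.9]
orientation: [-3.136, 0.003, -0.01]
ft_force: [-1.7, 0.1, 0.8]
width: 44.8
t33.83 [447.4 384.7  19.9] [-3.1363e+00  2.8000e-03 -9.9000e-03] F [-1.7  0.1  0.8] w 44.8
turn [-0.005 -0.006 -0.002] shift [-2.4  1.8  6.9]
```

```bash
python3 -m handwheel '[[[0,0,0],[0,0,0],0.7],[[0,0,0],[0,0,0],0.7],[[-0.005,-0.006,0],[-2,2,4],0.7],[[0,0,0],[0,0,2],0.7],[[0,0,0],[0,0,0],0],[[0,0,0],[0,0,0],0],[[0,0,0],[0,0,0],0],[[0,0,0],[0,0,0],0],[[0,0,0],[0,0,0],0],[[0,0,0],[0,0,0],0]]'
python3 - <<'E'
from h import *
st();need(534,-45,130)
E
```

```text
t: 34.67
ee_pos: [445.0, 382.3, 12.6]
orientation: [3.141, -0.003, -0.001]
ft_force: [-0.1, 0.3, -0.9]
width: 41.2
t34.67 [445.  382.3  12.6] [ 3.1407e+00 -2.6000e-03 -1.4000e-03] F [-0.1  0.3 -0.9] w 41.2
turn [ 0.001  0.001 -0.002] shift [  89.6  427.2 -117.1]
```

```bash
python3 -m handwheel '[[[0,0,0],[0,0,-25],0],[[0,0,0],[0,0,-35],0],[[0,0,0],[4,20,-35],0],[[0,0,0],[8,36,-20],0],[[0,0,0],[8,39,0],0],[[0,0,0],[8,39,0],0],[[0,0,0],[8,39,0],0],[[0,0,0],[8,39,0],0],[[0,0,0],[8,39,0],0],[[0,0,0],[8,36,0],0]]'
python3 - <<'E'
from h import *
st();need(540,-46,120)
E
```

```text
t: 35.5
ee_pos: [507.1, 91.3, 134.2]
orientation: [3.141, 0.017, 0.007]
ft_force: [0.7, -0.6, -1.2]
width: 41.3
t35.50 [507.1  91.3 134.2] [3.1414 0.0173 0.007 ] F [ 0.7 -0.6 -1.2] w 41.3
turn [ 0.    -0.004  0.011] shift [ 31.3 137.7  14.4]
```

```bash
python3 -m handwheel '[[[0,-0.004,0.011],[8,30,0],0],[[0,0,0],[8,32,0],0],[[0,0,0],[7,28,0],0],[[0,0,0],[4,18,0],0],[[0,0,0],[2,10,8],0],[[0,0,0],[0,4,12],0],[[0,0,0],[0,0,12],0],[[0,0,0],[0,0,8],0],[[0,0,0],[0,0,0],0],[[0,0,0],[0,0,0],0]]'
python3 - <<'E'
from h import *
st();need(540,-46,48)
E
```

```text
t: 36.33
ee_pos: [535.7, -42.4, 89.8]
orientation: [3.141, -0.013, -0.001]
ft_force: [-0.4, -0.3, -1.5]
width: 41.5
t36.33 [535.7 -42.4  89.8] [ 3.1414e+00 -1.3100e-02 -8.0000e-04] F [-0.4 -0.3 -1.5] w 41.5
turn [ 0.     0.    -0.008] shift [ 4.4  3.5 41.8]
```

```bash
python3 -m handwheel '[[[0,0,-0.008],[3,3,8],0],[[0,0,0],[2,1,10],0],[[0,0,0],[0,0,10],0],[[0,0,0],[0,0,7],0],[[0,0,0],[0,0,3],0],[[0,0,0],[0,0,0],0],[[0,0,0],[0,0,0],0],[[0,0,0],[0,0,0],0],[[0,0,0],[0,0,0],0],[[0,0,0],[0,0,0],0]]'
python3 - <<'E'
from h import *
st();need(540,-46,48)
E
```

```text
t: 37.17
ee_pos: [541.6, -44.3, 48.2]
orientation: [3.142, 0.007, 0.0]
ft_force: [-0.3, 0.3, -1.6]
width: 41.3
t37.17 [541.6 -44.3  48.2] [3.1415e+00 6.8000e-03 4.0000e-04] F [-0.3  0.3 -1.6] w 41.3
turn [ 0.    -0.     0.004] shift [-1.6  1.7  0.2]
```

```bash
python3 -m handwheel '[[[0,0,0],[0,1,0.5],0],[[0,0,0],[0,0,0],1],[[0,0,0],[0,0,0],1],[[0,0,0],[0,0,0],1],[[0,0,0],[0,0,0],1],[[0,0,0],[0,0,-12],1],[[0,0,0],[0,0,-25],1],[[0,0,0],[0,0,-35],1],[[0,0,0],[0,0,-35],1],[[0,0,0],[0,0,0],1]]'
python3 - <<'E'
from h import *
st();need(646,287,100);duo('m10')
E
```

```text
t: 38.0
ee_pos: [540.7, -45.5, 160.7]
orientation: [-3.141, -0.006, 0.004]
ft_force: [1.2, -0.4, 1.0]
width: 87.2
t38.00 [540.7 -45.5 160.7] [-3.1413 -0.0064  0.0044] F [ 1.2 -0.4  1. ] w 87.2
turn [-0.     0.003  0.004] shift [ 106.8 -332.    60.5]
```

View pics/m10.png

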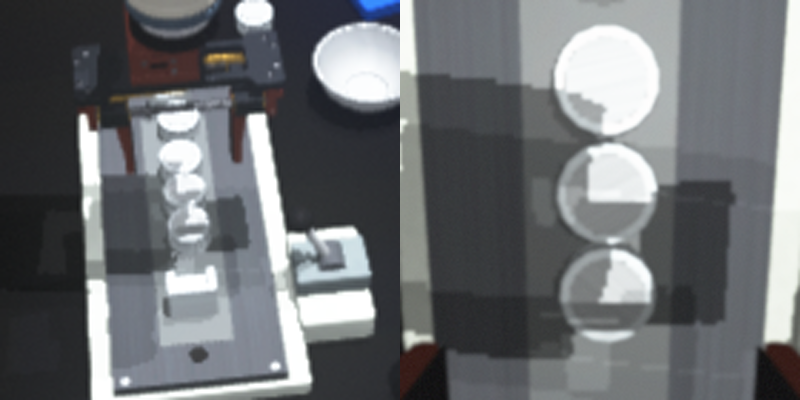

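Run:
```python
from h import *
duo('m11',a=(190,250,275,335),b=(70,250,225,405)); tins(); tins(cam='side')
```

```text
tin 0.66 [541.5 -51.3  47.6] [326. 204.] yellow 0.00
tin 0.65 [544.3  40.6  43.2] [330. 102.] yellow 0.00
tin 0.59 [541.4  -8.3  45.2] [326. 158.] yellow 0.00
tin 0.76 [538.1 -44.1  45.6] [305. 230.] yellow 0.00
tin 0.72 [537.1  -4.1  41.3] [303. 220.] yellow 0.00
tin 0.71 [544.1  99.1  48.7] [302. 192.] yellow 0.00
tin 0.58 [649.2 285.1   5.5] [330. 157.] yellow 0.00
tin 0.46 [ 480.8 -429.9   -4.3] [296. 374.] yellow 0.00
tin 0.45 [541.1  44.9  41.4] [303. 207.] yellow 0.00
```

View pics/m11.png

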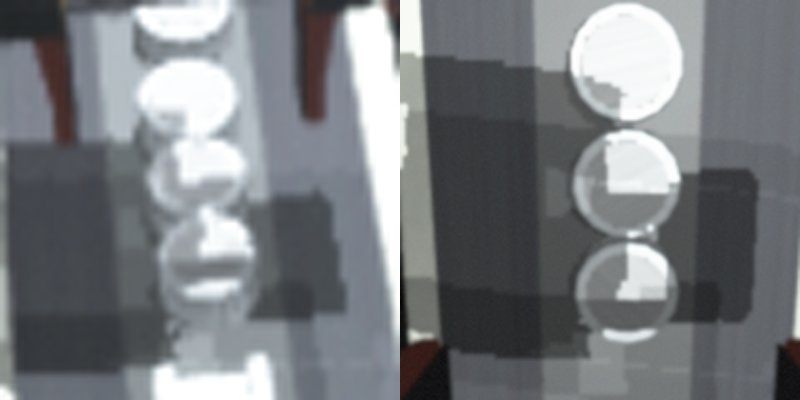

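```bash
python3 -m handwheel '[[[0,0.003,0.004],[8,-28,0],1],[[0,0,0],[11,-36,0],1],[[0,0,0],[12,-38,0],1],[[0,0,0],[12,-38,0],1],[[0,0,0],[12,-38,0],1],[[0,0,0],[12,-38,0],1],[[0,0,0],[12,-38,0],1],[[0,0,0],[12,-36,10],1],[[0,0,0],[10,-28,20],1],[[0,0,0],[4,-10,15],1]]'
python3 - <<'E'
from h import *
st();blobs();need(646,287,75)
E
```

```text
t: 39.23
ee_pos: [642.5, 294.9, 97.0]
orientation: [-3.141, 0.013, 0.034]
ft_force: [-0.3, -0.4, -0.0]
width: 87.8
t39.23 [642.5 294.9  97. ] [-3.1406  0.0129  0.0339] F [-0.3 -0.4 -0. ] w 87.8
blob [326. 215.] [647.1 288.9  24. ] wid 40
turn [ 0.001  0.025 -0.008] shift [ 5.4  7.9 18.6]
```

```bash
python3 -m handwheel '[[[0.001,0.018,-0.008],[2,4,12],1],[[0,0,0],[2,2,18],1],[[0,0,0],[0,0,18],1],[[0,0,0],[0,0,12],1],[[0,0,0],[0,0,6],1],[[0,0,0],[0,0,2],1],[[0,0,0],[0,0,0],1],[[0,0,0],[0,0,0],1],[[0,0,0],[0,0,0],1],[[0,0,0],[0,0,0],1]]'
python3 - <<'E'
from h import *
st();need(647,288.5,13)
E
```

```text
t: 40.12
ee_pos: [641.2, 287.6, 16.9]
orientation: [3.137, 0.005, -0.025]
ft_force: [-0.1, 0.1, -0.4]
width: 87.9
t40.12 [641.2 287.6  16.9] [ 3.1374  0.005  -0.0249] F [-0.1  0.1 -0.4] w 87.9
turn [0.004 0.016 0.003] shift [ 5.9 -0.9  3.8]
```

```bash
python3 -m handwheel '[[[0.004,0.014,0.003],[4,-1,2],1],[[0,0,0],[1,0,2],1],[[0,0,0],[0,0,1],1],[[0,0,0],[0,0,0],0],[[0,0,0],[0,0,0],0],[[0,0,0],[0,0,0],0],[[0,0,0],[0,0,0],0],[[0,0,0],[0,0,0],0],[[0,0,0],[0,0,0],0],[[0,0,0],[0,0,0],0]]'
python3 - <<'E'
from h import *
st();need(647,288.5,13);need(534,-92,140)
E
```

```text
t: 40.95
ee_pos: [648.3, 289.5, 14.4]
orientation: [-3.139, 0.0, -0.006]
ft_force: [-1.4, -0.3, 1.4]
width: 44.3
t40.95 [648.3 289.5  14.4] [-3.1394e+00  2.0000e-04 -5.8000e-03] F [-1.4 -0.3  1.4] w 44.3
turn [-0.002 -0.004 -0.   ] shift [-1.3  1.   1.4]
turn [-0.002 -0.004 -0.   ] shift [-113.8  381.2 -126.9]
```

```bash
python3 -m handwheel '[[[0,0,0],[0,0,0],0],[[0,0,0],[0,0,0],0],[[0,0,0],[0,0,-25],0],[[0,0,0],[0,0,-35],0],[[0,0,0],[-10,15,-35],0],[[0,0,0],[-16,30,-25],0],[[0,0,0],[-18,36,-5],0],[[0,0,0],[-18,36,0],0],[[0,0,0],[-18,36,0],0],[[0,0,0],[-12,36,0],0]]'
python3 - <<'E'
from h import *
st();need(533,-92,130)
E
```

```text
t: 41.78
ee_pos: [554.8, 100.5, 142.4]
orientation: [-3.139, -0.015, -0.012]
ft_force: [0.8, -0.8, -1.6]
width: 41.3
t41.78 [554.8 100.5 142.4] [-3.1391 -0.0147 -0.0116] F [ 0.8 -0.8 -1.6] w 41.3
turn [-0.002 -0.007  0.009] shift [-23.6 192.3  11.7]
```

```bash
python3 -m handwheel '[[[-0.002,-0.007,0.009],[-6,36,0],0],[[0,0,0],[-6,38,0],0],[[0,0,0],[-4,36,0],0],[[0,0,0],[-2,30,0],0],[[0,0,0],[-1,20,0],0],[[0,0,0],[0,12,8],0],[[0,0,0],[0,5,12],0],[[0,0,0],[0,0,10],0],[[0,0,0],[0,0,5],0],[[0,0,0],[0,0,0],0]]'
python3 - <<'E'
from h import *
st();need(534,-91,85)
E
```

```text
t: 42.62
ee_pos: [529.8, -90.5, 105.8]
orientation: [3.141, -0.01, 0.002]
ft_force: [1.2, -0.4, -1.6]
width: 41.3
t42.62 [529.8 -90.5 105.8] [ 3.1406e+00 -9.5000e-03  1.8000e-03] F [ 1.2 -0.4 -1.6] w 41.3
turn [ 0.001 -0.001 -0.006] shift [ 4.2  0.4 20.8]
```

```bash
python3 -m handwheel '[[[0,0,-0.006],[3,-1,8],0],[[0,0,0],[1,0,8],0],[[0,0,0],[0,0,6],0],[[0,0,0],[0,0,2],0],[[0,0,0],[0,0,0],0],[[0,0,0],[0,0,0],0],[[0,0,0],[0,0,0],0],[[0,0,0],[0,0,0],0],[[0,0,0],[0,0,0],0],[[0,0,0],[0,0,0],0]]'
python3 - <<'E'
from h import *
st();need(534,-89.5,49)
E
```

```text
t: 43.45
ee_pos: [534.9, -85.2, 78.9]
orientation: [3.141, 0.01, 0.0]
ft_force: [-0.0, -0.5, -0.4]
width: 41.0
t43.45 [534.9 -85.2  78.9] [3.1411e+00 1.0400e-02 4.0000e-04] F [-0.  -0.5 -0.4] w 41.0
turn [ 0.    -0.     0.007] shift [-0.9  4.2 29.9]
```

```bash
python3 -m handwheel '[[[0,0,0],[0,5,1],0],[[0,0,0],[0,1,4],0],[[0,0,0],[0,0,4],0],[[0,0,0],[0,0,2],0],[[0,0,0],[0,0,0],0],[[0,0,0],[0,0,0],0],[[0,0,0],[0,0,0],0],[[0,0,0],[0,0,0],0],[[0,0,0],[0,0,0],0],[[0,0,0],[0,0,0],0]]'
python3 - <<'E'
from h import *
st();need(534,-89.5,49)
E
```

```text
t: 44.28
ee_pos: [535.6, -91.6, 67.5]
orientation: [-3.141, -0.009, -0.003]
ft_force: [-0.1, 0.6, -0.8]
width: 41.2
t44.28 [535.6 -91.6  67.5] [-3.1414e+00 -9.0000e-03 -3.1000e-03] F [-0.1  0.6 -0.8] w 41.2
turn [-0.    -0.002  0.006] shift [-1.7 -2.2 18.5]
```

```bash
python3 -m handwheel '[[[0,0,0.004],[0,-1.5,4],0],[[0,0,0],[0,0,5],0],[[0,0,0],[0,0,5],0],[[0,0,0],[0,0,3],0],[[0,0,0],[0,0,1],0],[[0,0,0],[0,0,0],0],[[0,0,0],[0,0,0],0],[[0,0,0],[0,0,0],0],[[0,0,0],[0,0,0],0],[[0,0,0],[0,0,0],0]]'
python3 - <<'E'
from h import *
st();need(534,-89.5,49)
E
```

```text
t: 45.12
ee_pos: [536.0, -90.6, 49.0]
orientation: [3.141, 0.003, 0.004]
ft_force: [-0.7, 0.9, 3.9]
width: 41.2
t45.12 [536.  -90.6  49. ] [3.1409e+00 2.7000e-03 3.7000e-03] F [-0.7  0.9  3.9] w 41.2
turn [ 0.001 -0.002  0.002] shift [-2.  -1.1  0. ]
```

Touching the deck at 3.9 N. I release and rise high to view the row.

```bash
python3 -m handwheel '[[[0,0,0],[0,0,0],1],[[0,0,0],[0,0,0],1],[[0,0,0],[0,0,0],1],[[0,0,0],[0,0,0],1],[[0,0,0],[0,0,-12],1],[[0,0,0],[0,0,-25],1],[[0,0,0],[-5,-10,-38],1],[[0,0,0],[-5,-20,-40],1],[[0,0,0],[-5,-20,-40],1],[[0,0,0],[-5,-20,-30],1]]'
python3 - <<'E'
from h import *
st();duo('m12',a=(165,265,260,360),b=(40,240,220,420)); tins()
E
```

```text
t: 45.95
ee_pos: [512.3, -23.9, 230.4]
orientation: [-3.14, 0.005, 0.018]
ft_force: [0.2, 0.2, 0.1]
width: 87.7
t45.95 [512.3 -23.9 230.4] [-3.1405  0.0052  0.018 ] F [0.2 0.2 0.1] w 87.7
tin 0.9 [538.8  -8.6  46.1] [340. 170.] yellow 0.00
tin 0.84 [520.  -54.2  48.7] [324. 207.] yellow 0.00
tin 0.72 [537.  -93.1  42. ] [337. 235.] yellow 0.00
tin 0.64 [546.8  99.1  48.8] [349.  73.] yellow 0.00
tin 0.57 [543.9  40.1  45.6] [345. 128.] yellow 0.00
```

View pics/m12.png

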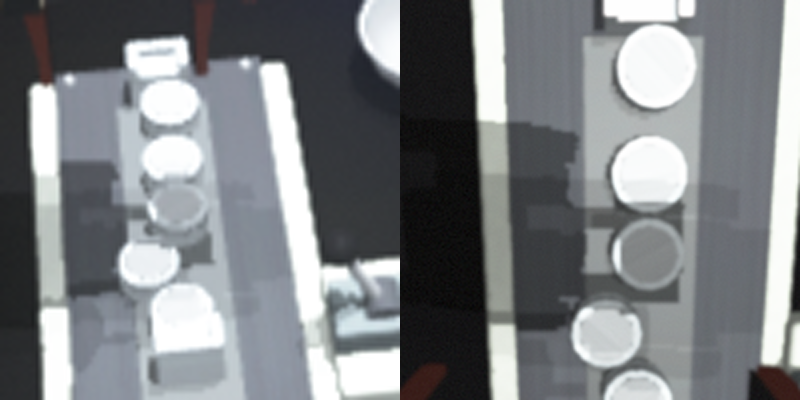

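The fourth tin, at (607,334) in the montage, has been knocked to about x=520. The other four are in line. I measure it closely.

```bash
python3 -m handwheel '[[[0,0,0],[0,5,20],1],[[0,0,0],[0,5,25],1],[[0,0,0],[0,5,20],1],[[0,0,0],[0,0,5],1],[[0,0,0],[0,0,0],1],[[0,0,0],[0,0,0],1],[[0,0,0],[0,0,0],1],[[0,0,0],[0,0,0],1],[[0,0,0],[0,0,0],1],[[0,0,0],[0,0,0],1]]'
python3 - <<'E'
from h import *
st();q=ctrl.get_image('wrist');B=q['pixels'][80:280,220:420,::-1]; cv2.imwrite('pics/w13.png',cv2.resize(B,(600,600),interpolation=2))
E
```

```text
t: 46.98
ee_pos: [509.0, -42.0, 152.6]
orientation: [-3.14, 0.006, 0.029]
ft_force: [0.2, -0.2, 0.7]
width: 88.0
t46.98 [509.  -42.  152.6] [-3.1402  0.0059  0.0294] F [ 0.2 -0.2  0.7] w 88.0
```

View pics/w13.png

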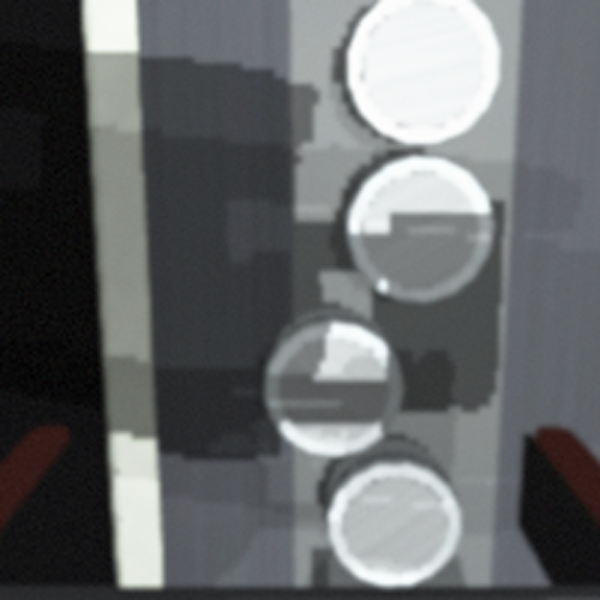

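Run:
```python
from h import *
p=ctrl.get_image('wrist');st()
f=lambda u,v:(220+u/3-.33,80+v/3-.33)
print(ray(p,[f(333,388),f(394,523),f(420,228),f(423,65)],59).round(1))
print(ray(p,[f(265,388),f(403,388),f(333,318),f(333,456)],59).round(1))
need(520,-46,80)
```

```text
t47.08 [509.1 -42.  152.6] [-3.1402  0.0058  0.0292] F [-1.3 -0.5  0.5] w 87.8
[[517.9 -49.   59. ]
 [537.1 -92.6  59. ]
 [542.4  -1.6  59. ]
 [541.9  42.6  59. ]]
[[497.7 -49.1  59. ]
 [538.8 -49.   59. ]
 [517.8 -27.8  59. ]
 [518.1 -70.6  59. ]]
turn [-0.001  0.019 -0.004] shift [12.3  4.1 72.4]
```

```bash
python3 -m handwheel '[[[0,0.015,0],[4,3,15],1],[[0,0,0],[3,3,20],1],[[0,0,0],[0,1,20],1],[[0,0,0],[0,0,10],1],[[0,0,0],[0,0,3],1],[[0,0,0],[0,0,0],1],[[0,0,0],[0,0,0],1],[[0,0,0],[0,0,0],1],[[0,0,0],[0,0,0],1],[[0,0,0],[0,0,0],1]]'
python3 - <<'E'
from h import *
st();need(518,-49,47.5)
E
```

```text
t: 47.92
ee_pos: [520.5, -48.7, 88.1]
orientation: [-3.142, 0.003, -0.013]
ft_force: [0.5, 0.7, 0.1]
width: 88.0
t47.92 [520.5 -48.7  88.1] [-3.1415  0.0034 -0.0128] F [0.5 0.7 0.1] w 88.0
turn [-0.    -0.008 -0.002] shift [-2.9  0.3 40.6]
```

```bash
python3 -m handwheel '[[[0,-0.008,0],[-2,0,10],1],[[0,0,0],[0,0,12],1],[[0,0,0],[0,0,10],1],[[0,0,0],[0,0,5],1],[[0,0,0],[0,0,3],1],[[0,0,0],[0,0,0],1],[[0,0,0],[0,0,0],1],[[0,0,0],[0,0,0],1],[[0,0,0],[0,0,0],1],[[0,0,0],[0,0,0],1]]'
python3 - <<'E'
from h import *
st();need(518,-49,47.5)
E
```

```text
t: 48.75
ee_pos: [518.6, -48.6, 44.0]
orientation: [-3.142, 0.003, 0.001]
ft_force: [-0.5, 0.2, -0.7]
width: 87.7
t48.75 [518.6 -48.6  44. ] [-3.1416e+00  3.2000e-03  6.0000e-04] F [-0.5  0.2 -0.7] w 87.7
turn [-0.     0.    -0.002] shift [-0.6  0.4 -3.5]
```

```bash
python3 -m handwheel '[[[0,0,0],[0,0,-3],1],[[0,0,0],[0,0,0],0],[[0,0,0],[0,0,0],0],[[0,0,0],[0,0,0],0],[[0,0,0],[0,0,0],0],[[0,0,0],[0,0,0],0],[[0,0,0],[0,0,0],0],[[0,0,0],[0,0,0],0],[[0,0,0],[0,0,0],0],[[0,0,0],[0,0,0],0]]'
python3 - <<'E'
from h import *
st()
E
python3 -m handwheel '[[[0,0,0],[0,0,-10],0],[[0,0,0],[0,0,-15],0],[[0,0,0],[0,0,-15],0],[[0,0,0],[8,-1,-3],0],[[0,0,0],[8,0,0],0],[[0,0,0],[4,0,0],0],[[0,0,0],[0,0,0],0],[[0,0,0],[0,0,0],0],[[0,0,0],[0,0,0],0],[[0,0,0],[0,0,0],0]]'
python3 - <<'E'
from h import *
st();need(540,-47,48)
E
```

```text
t: 49.58
ee_pos: [519.3, -48.7, 48.7]
orientation: [3.141, -0.003, 0.003]
ft_force: [0.6, 0.1, 0.5]
width: 41.1
t49.58 [519.3 -48.7  48.7] [ 3.1413e+00 -3.2000e-03  2.7000e-03] F [0.6 0.1 0.5] w 41.1
t: 50.42
ee_pos: [540.6, -47.4, 92.5]
orientation: [-3.141, 0.003, 0.002]
ft_force: [-0.1, -0.0, -2.2]
width: 41.5
t50.42 [540.6 -47.4  92.5] [-3.1414e+00  3.1000e-03  2.3000e-03] F [-0.1 -0.  -2.2] w 41.5
turn [-0.     0.001 -0.002] shift [-0.5 -0.4 44.5]
```

```bash
python3 -m handwheel '[[[0,0,0],[0,0,10],0],[[0,0,0],[0,0,12],0],[[0,0,0],[0,0,10],0],[[0,0,0],[0,0,5],0],[[0,0,0],[0,0,2],0],[[0,0,0],[0,0,0],0],[[0,0,0],[0,0,0],0],[[0,0,0],[0,0,0],0],[[0,0,0],[0,0,0],0],[[0,0,0],[0,0,0],0]]'
python3 - <<'E'
from h import *
st();need(540,-47,49)
E
```

```text
t: 51.25
ee_pos: [538.9, -47.3, 48.4]
orientation: [-3.141, 0.003, 0.009]
ft_force: [-0.6, -0.3, 2.6]
width: 41.4
t51.25 [538.9 -47.3  48.4] [-3.141e+00  2.700e-03  8.600e-03] F [-0.6 -0.3  2.6] w 41.4
turn [-0.001  0.005 -0.002] shift [ 1.1 -0.3 -0.6]
```

```bash
python3 -m handwheel '[[[0,0,0],[0,0,0],1],[[0,0,0],[0,0,0],1],[[0,0,0],[0,0,0],1],[[0,0,0],[0,0,0],1],[[0,0,0],[0,0,-12],1],[[0,0,0],[0,0,-25],1],[[0,0,0],[0,0,-38],1],[[0,0,0],[0,0,-40],1],[[0,0,0],[0,0,-40],1],[[0,0,0],[0,0,-30],1]]'
python3 - <<'E'
from h import *
st();duo('m14',a=(165,265,260,360),b=(40,240,220,420)); tins()
E
```

```text
t: 52.08
ee_pos: [534.8, -46.9, 235.6]
orientation: [-3.139, 0.003, 0.035]
ft_force: [1.8, 0.3, -0.6]
width: 87.5
t52.08 [534.8 -46.9 235.6] [-3.1389  0.0032  0.0351] F [ 1.8  0.3 -0.6] w 87.5
tin 0.89 [539.8  -6.1  44.4] [323. 146.] yellow 0.00
tin 0.8 [545.6  42.2  46.8] [328. 104.] yellow 0.00
tin 0.79 [547.2  99.2  45.9] [330.  50.] yellow 0.00
tin 0.78 [536.8 -94.   46.2] [321. 217.] yellow 0.00
tin 0.62 [541.4 -49.9  44.9] [324. 183.] yellow 0.00
```

View pics/m14.png

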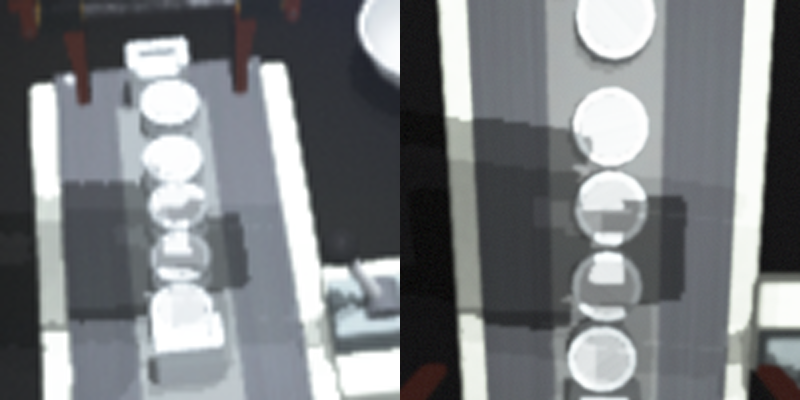

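All five tins stand flat in the row, with lids at (616,20), (611,127), (611,208), (606,286) and (601,359). Next the short bar.

```bash
python3 -m handwheel '[[[0,0.02,0],[-5,25,0],1],[[0,0,0],[-5,36,0],1],[[0,0,0],[-5,40,0],1],[[0,0,0],[-5,40,0],1],[[0,0,0],[-5,40,0],1],[[0,0,0],[-5,36,0],1],[[0,0,0],[0,25,0],1],[[0,0,0],[0,10,0],1],[[0,0,0],[0,0,0],1],[[0,0,0],[0,0,0],1]]'
python3 - <<'E'
from h import *
st();p=save('wrist','w15')
for n in ['bar_short','bar_long']:
    for r in ctrl.spot_point(p,n):
        W=w(p,r['position']); print(n,round(r['score'],2),W.round(0),px(p,W)[0].round(0))
E
```

```text
t: 53.12
ee_pos: [492.5, -303.3, 214.5]
orientation: [-3.124, -0.003, 0.045]
ft_force: [0.5, -0.5, -0.3]
width: 87.8
t53.12 [ 492.5 -303.3  214.5] [-3.1244e+00 -2.8000e-03  4.5400e-02] F [ 0.5 -0.5 -0.3] w 87.8
bar_short 0.87 [ 503. -311.   -3.] [332. 185.]
bar_long 0.76 [ 489. -426.   -6.] [321. 264.]
```

View pics/w15.png

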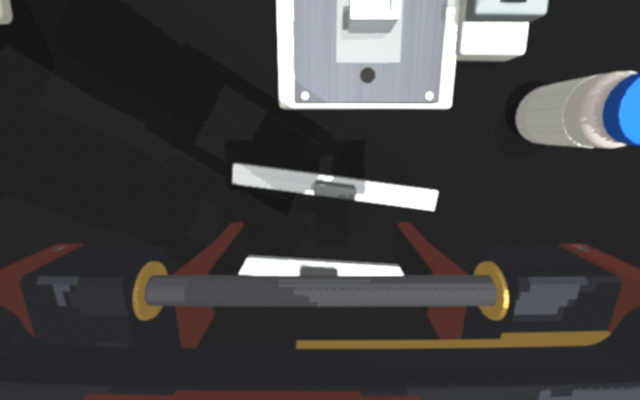

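Run:
```python
from h import *
st();q=ctrl.get_image('wrist');B=q['pixels'][140:240,215:455,::-1]; cv2.imwrite('pics/w16.png',cv2.resize(B,(800,333),interpolation=2))
```

```text
t53.27 [ 493.2 -302.3  215.4] [-3.1253 -0.0067  0.0435] F [ 0.5 -0.   0.9] w 87.9
```

View pics/w16.png

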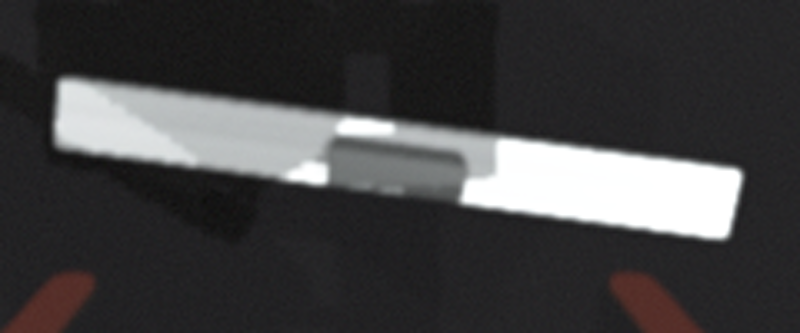

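Run:
```python
from h import *
p=ctrl.get_image('wrist')
f=lambda u,v:(215+u*.3-.35,140+v*.3-.35)
C=ray(p,[f(58,78),f(741,168),f(728,239),f(55,149)],10)[:,:2]; print(C.round(1),C.mean(0).round(1))
d=(C[1]+C[2]-C[0]-C[3])/2; print(np.hypot(*d),np.arctan2(d[1],d[0]), np.arctan2(*(C[1]-C[0])[::-1]),np.arctan2(*(C[2]-C[3])[::-1]))
R=ray(p,[f(330,140),f(465,156),f(397,148)],38)[:,:2]; print(R.round(1))
```

```text
[[ 377.7 -280.8]
 [ 637.4 -312.6]
 [ 635.1 -340.8]
 [ 374.8 -308.2]] [ 506.2 -310.6]
262.0135430716715 -0.12324246439915379 -0.12201130640303887 -0.12446982632139145
[[ 482.2 -298.5]
 [ 529.7 -303.7]
 [ 505.8 -301.1]]
```

The corners give a 262.0 mm length (short bar), centre ≈(506,-310), direction −0.123 rad. I turn the tool to yaw 1.448 so the jaws close across the rib.

```bash
python3 -m handwheel '[[[0,0,-0.12],[0,0,0],1],[[0,0,-0.12],[0,0,0],1],[[0,0,-0.12],[0,0,0],1],[[0,0,-0.12],[0,0,0],1],[[0,0,-0.12],[0,0,0],1],[[0,0,-0.12],[0,0,0],1],[[0,0,-0.12],[0,0,0],1],[[0,0,-0.12],[0,0,0],1],[[0,0,-0.12],[0,0,0],1],[[0,0,-0.12],[0,0,0],1]]'
python3 - <<'E'
from h import *
st();need(505.5,-309.5,90,1.448);print(ctrl.get_obs()['qpos'].round(2))
E
```

```text
t: 54.2
ee_pos: [497.8, -291.7, 219.8]
orientation: [-2.526, -1.828, 0.016]
ft_force: [0.5, 0.2, 0.5]
width: 87.8
t54.20 [ 497.8 -291.7  219.8] [-2.5256 -1.8284  0.0162] F [0.5 0.2 0.5] w 87.8
turn [-0.025 -0.008 -0.195] shift [-15.2  16.1 129.4]
[-0.55  0.38  1.73 -0.    1.06 -1.8 ]
```

```bash
python3 -m handwheel '[[[-0.02,-0.008,-0.11],[-4,4,15],1],[[0,0,-0.07],[-4,4,22],1],[[0,0,0],[-3,4,22],1],[[0,0,0],[-2,3,22],1],[[0,0,0],[0,0,18],1],[[0,0,0],[0,0,10],1],[[0,0,0],[0,0,0],1],[[0,0,0],[0,0,0],1],[[0,0,0],[0,0,0],1],[[0,0,0],[0,0,0],1]]'
python3 - <<'E'
from h import *
st();need(505.5,-309.5,70,1.448);p=save('wrist','w17')
E
```

```text
t: 55.03
ee_pos: [516.2, -301.0, 113.7]
orientation: [2.332, 2.092, 0.001]
ft_force: [0.9, 0.1, -0.1]
width: 88.1
t55.03 [ 516.2 -301.   113.7] [2.3318e+00 2.0925e+00 1.1000e-03] F [ 0.9  0.1 -0.1] w 88.1
turn [0.007 0.005 0.015] shift [ -9.4 -10.1  43.7]
```

View pics/w17.png

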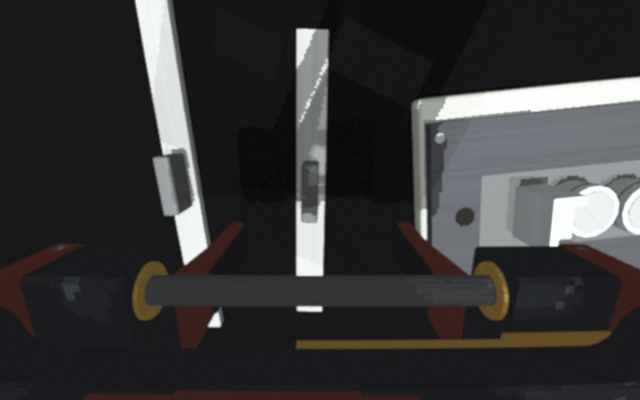

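Run:
```python
from h import *
st();q=ctrl.get_image('wrist');B=q['pixels'][10:330,270:350,::-1]; cv2.imwrite('pics/w18.png',cv2.resize(B[140:230],(640,720)[:2],interpolation=2)[:600])
E=ray(q,[(312.5,29),(309.5,311)],10)[:,:2];print(E.round(1),E.mean(0),np.hypot(*(E[1]-E[0])),np.arctan2(*(E[0]-E[1])[::-1]))
```

```text
t55.08 [ 516.4 -301.2  113.9] [2.3314e+00 2.0921e+00 1.3000e-03] F [-0.4  0.  -0.2] w 87.8
[[ 376.2 -293.9]
 [ 635.4 -326.7]] [ 505.80469529 -310.30373012] 261.2920658719243 3.0159020529020153
```

View pics/w18.png

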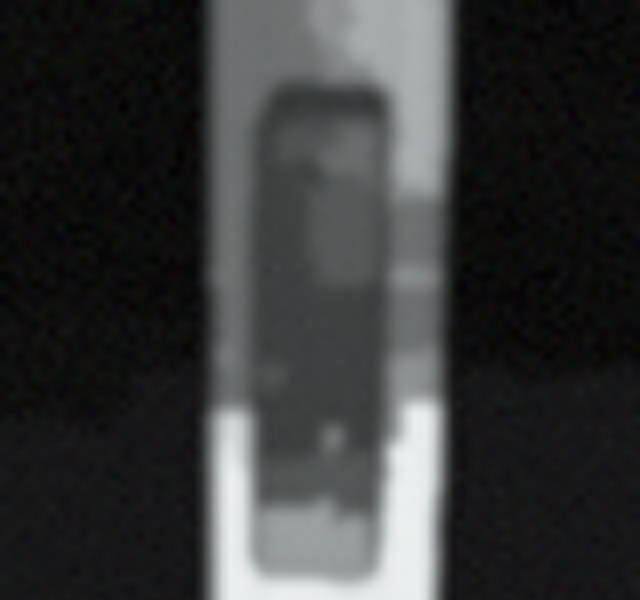

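Bar centre is (505.8,-310.3). The rib, at (310,192) in the wrist view, lies along the pads.

```bash
python3 - <<'E'
from h import *
p=ctrl.get_image('wrist'); print(ray(p,[(310,191)],38)); need(505.8,-310.3,60,1.446)
E
python3 -m handwheel '[[[0.007,0.005,0.017],[-4,-5,10],1],[[0,0,0],[-4,-4,12],1],[[0,0,0],[-1,-2,12],1],[[0,0,0],[0,0,8],1],[[0,0,0],[0,0,3],1],[[0,0,0],[0,0,0],1],[[0,0,0],[0,0,0],1],[[0,0,0],[0,0,0],1],[[0,0,0],[0,0,0],1],[[0,0,0],[0,0,0],1]]'
python3 - <<'E'
from h import *
st(); need(505.8,-310.3,21,1.446)
E
```

```text
[[ 502.44782117 -309.58043773   38.        ]]
turn [0.007 0.005 0.016] shift [-9.8 -9.7 53.7]
t: 56.02
ee_pos: [502.4, -310.4, 63.7]
orientation: [-2.359, -2.073, 0.0]
ft_force: [0.8, 1.1, 0.3]
width: 87.7
t56.02 [ 502.4 -310.4   63.7] [-2.3589e+00 -2.0734e+00  4.0000e-04] F [0.8 1.1 0.3] w 87.7
turn [-0.001 -0.    -0.004] shift [ 0.5  3.4 42.7]
```

```bash
python3 -m handwheel '[[[0,0,-0.004],[0,2,10],1],[[0,0,0],[0,1,12],1],[[0,0,0],[0,0,10],1],[[0,0,0],[0,0,6],1],[[0,0,0],[0,0,3],1],[[0,0,0],[0,0,0],1],[[0,0,0],[0,0,0],1],[[0,0,0],[0,0,0],1],[[0,0,0],[0,0,0],1],[[0,0,0],[0,0,0],1]]'
python3 - <<'E'
from h import *
st(); need(505.8,-310.3,21,1.446)
E
```

```text
t: 56.85
ee_pos: [506.2, -310.6, 18.3]
orientation: [-2.354, -2.08, 0.0]
ft_force: [-0.4, 0.4, -0.4]
width: 87.5
t56.85 [ 506.2 -310.6   18.3] [-2.3540e+00 -2.0798e+00  1.0000e-04] F [-0.4  0.4 -0.4] w 87.5
turn [-0.    -0.     0.001] shift [ 0.3 -0.4 -2.7]
```

```bash
python3 -m handwheel '[[[0,0,0],[0,0,-2.5],1],[[0,0,0],[0,0,0],0],[[0,0,0],[0,0,0],0],[[0,0,0],[0,0,0],0],[[0,0,0],[0,0,0],0],[[0,0,0],[0,0,0],0],[[0,0,0],[0,0,0],0],[[0,0,0],[0,0,0],0],[[0,0,0],[0,0,0],0],[[0,0,0],[0,0,0],0]]'
python3 - <<'E'
from h import *
st(); need(505.8,-310.3,21,1.446)
E
```

```text
t: 57.68
ee_pos: [507.0, -311.2, 22.7]
orientation: [2.353, 2.078, 0.001]
ft_force: [-0.5, -0.5, 0.6]
width: 31.4
t57.68 [ 507.  -311.2   22.7] [2.3527e+00 2.0785e+00 1.0000e-03] F [-0.5 -0.5  0.6] w 31.4
turn [0.002 0.001 0.001] shift [ 0.8 -1.3  1.7]
```

```bash
python3 -m handwheel '[[[0,0,0],[0.5,-1,1.5],0],[[0,0,0],[0,0,0],0],[[0,0,0],[0,0,0],0],[[0,0,0],[0,0,0],0],[[0,0,0],[0,0,0],0],[[0,0,0],[0,0,0],0],[[0,0,0],[0,0,0],0],[[0,0,0],[0,0,0],0],[[0,0,0],[0,0,0],0],[[0,0,0],[0,0,0],0]]'
python3 - <<'E'
from h import *
st(); need(505.8,-310.3,21,1.446)
E
```

```text
t: 58.52
ee_pos: [506.1, -310.4, 21.0]
orientation: [2.354, 2.078, 0.002]
ft_force: [0.4, -0.8, -0.0]
width: 13.7
t58.52 [ 506.1 -310.4   21. ] [2.3538e+00 2.0775e+00 1.6000e-03] F [ 0.4 -0.8 -0. ] w 13.7
turn [0.002 0.001 0.   ] shift [ 0.1 -0.3  0. ]
```

```bash
python3 -m handwheel '[[[0,0,0],[0,0,-8],0],[[0,0,0],[0,0,-14],0],[[0,0,0],[0,0,-20],0],[[0,0,0],[0,0,-20],0],[[0,0,0],[0,0,-20],0],[[0,0,0],[0,0,-20],0],[[0,0,0],[0,0,-20],0],[[0,0,0],[0,0,-20],0],[[0,0,0],[0,0,-12],0],[[0,0,0],[0,0,-6],0]]'
python3 - <<'E'
from h import *
st(); need(540,2,180,0);p=save('side','s19')
E
```

```text
t: 59.35
ee_pos: [502.1, -308.2, 193.0]
orientation: [-2.35, -2.078, 0.003]
ft_force: [0.8, -0.3, -2.4]
width: 13.7
t59.35 [ 502.1 -308.2  193. ] [-2.35   -2.0779  0.003 ] F [ 0.8 -0.3 -2.4] w 13.7
turn [-0.005  0.002  1.448] shift [ 3.125e+02 -3.000e-01  1.350e+01]
```

View pics/s19.png

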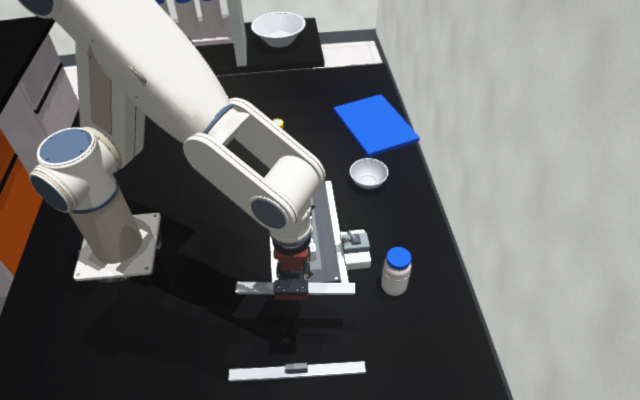

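```bash
python3 -m handwheel '[[[0,0,0.06],[0,0,0],0],[[0,0,0.1],[0,0,0],0],[[0,0,0.12],[0,0,0],0],[[0,0,0.12],[0,0,0],0],[[0,0,0.12],[0,0,0],0],[[0,0,0.12],[0,0,0],0],[[0,0,0.12],[0,0,0],0],[[0,0,0.12],[0,0,0],0],[[0,0,0.12],[0,0,0],0],[[0,0,0.12],[0,0,0],0]]'
python3 - <<'E'
from h import *
st(); need(540,2,180,0)
E
```

```text
t: 60.23
ee_pos: [497.6, -305.6, 190.9]
orientation: [-3.103, -0.446, 0.016]
ft_force: [0.5, -0.3, -2.7]
width: 13.7
t60.23 [ 497.6 -305.6  190.9] [-3.1027 -0.4457  0.0158] F [ 0.5 -0.3 -2.7] w 13.7
turn [-0.007  0.01   0.285] shift [ 127.4 -283.2   12.2]
```

```bash
python3 -m handwheel '[[[-0.007,0.01,0.11],[0,0,0],0],[[0,0,0.1],[0,0,0],0],[[0,0,0.06],[0,-10,0],0],[[0,0,0.01],[3,-20,0],0],[[0,0,0],[5,-30,0],0],[[0,0,0],[5,-36,0],0],[[0,0,0],[5,-36,0],0],[[0,0,0],[5,-36,0],0],[[0,0,0],[5,-36,0],0],[[0,0,0],[4,-30,0],0]]'
python3 - <<'E'
from h import *
st(); need(540,2,150,0)
E
```

```text
t: 61.07
ee_pos: [527.2, -67.4, 185.4]
orientation: [-3.138, 0.043, 0.016]
ft_force: [0.8, 0.1, -2.6]
width: 13.8
t61.07 [527.2 -67.4 185.4] [-3.1379  0.0428  0.0164] F [ 0.8  0.1 -2.6] w 13.8
turn [-0.003  0.01  -0.027] shift [ 11.3 -69.6  35.5]
```

```bash
python3 -m handwheel '[[[-0.003,0.008,-0.027],[3,-22,0],0],[[0,0,0],[3,-22,5],0],[[0,0,0],[2,-14,10],0],[[0,0,0],[0,-6,10],0],[[0,0,0],[0,-2,5],0],[[0,0,0],[0,0,0],0],[[0,0,0],[0,0,0],0],[[0,0,0],[0,0,0],0],[[0,0,0],[0,0,0],0],[[0,0,0],[0,0,0],0]]'
python3 - <<'E'
from h import *
st(); need(540,2,120,0);p=save('side','s20');q=ctrl.get_image('wrist')
A=cv2.resize(p['pixels'][130:290,240:400,::-1],(400,400),interpolation=2);B=cv2.resize(q['pixels'][0:400,120:520,::-1],(400,400));cv2.imwrite('pics/m20.png',np.hstack([A,B]))
E
```

```text
t: 61.9
ee_pos: [532.3, 5.1, 151.6]
orientation: [-3.141, -0.01, 0.014]
ft_force: [-0.0, -0.7, -2.8]
width: 13.5
t61.90 [532.3   5.1 151.6] [-3.1412 -0.0101  0.0137] F [-0.  -0.7 -2.8] w 13.5
turn [-0.     0.009  0.006] shift [ 8.   3.2 31.6]
```

View pics/m20.png

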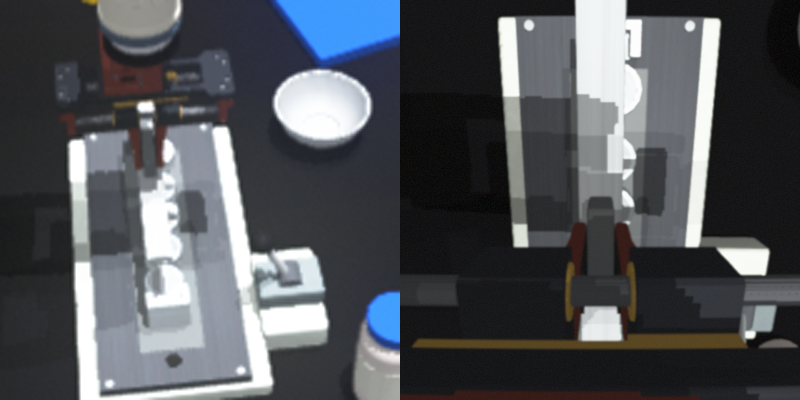

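```bash
python3 -m handwheel '[[[0,0.009,0.006],[4,2,8],0],[[0,0,0],[3,1,10],0],[[0,0,0],[0,0,10],0],[[0,0,0],[0,0,6],0],[[0,0,0],[0,0,3],0],[[0,0,0],[0,0,0],0],[[0,0,0],[0,0,0],0],[[0,0,0],[0,0,0],0],[[0,0,0],[0,0,0],0],[[0,0,0],[0,0,0],0]]'
python3 - <<'E'
from h import *
st(); need(539.6,2,105,0)
E
```

```text
t: 62.83
ee_pos: [540.1, 1.3, 110.1]
orientation: [-3.141, 0.002, -0.001]
ft_force: [-0.2, -0.4, -2.6]
width: 13.7
t62.83 [540.1   1.3 110.1] [-3.1412e+00  1.7000e-03 -1.3000e-03] F [-0.2 -0.4 -2.6] w 13.7
turn [-0.    -0.001 -0.001] shift [-0.5 -0.7  5.1]
```

Run:
```python
from h import *
p=save('side','s21');q=ctrl.get_image('wrist')
A=cv2.resize(p['pixels'][165:275,260:360,::-1],(400,440),interpolation=2);B=cv2.resize(q['pixels'][0:220,220:420,::-1],(400,440),interpolation=2);cv2.imwrite('pics/m21.png',np.hstack([A,B]))
```

```text
(no output)
```

View pics/m21.png

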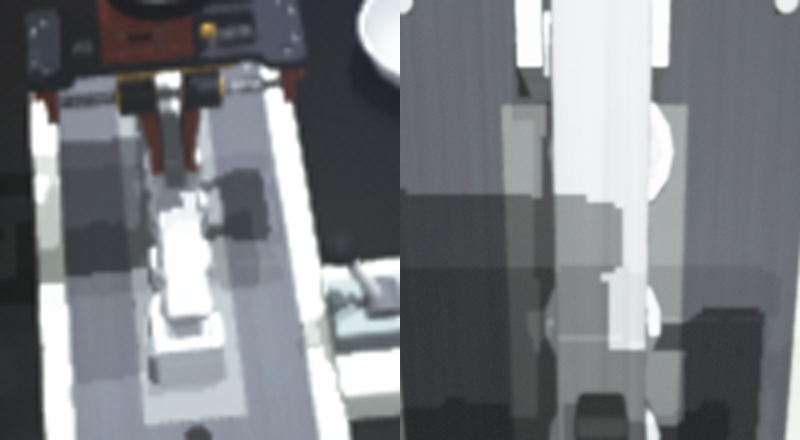

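Run:
```python
from h import *
q=ctrl.get_image('wrist')
f=lambda u,v:(220+(u-400)/2,v/2)
z=ctrl.get_obs()['ee_pos'][2]-11
print(ray(q,[f(553,30),f(652,30),f(555,350),f(647,350)],z).round(1))
print(ray(q,[f(515,64),f(669,64)],77).round(1))
# finer: subpixel edges along rows
g=cv2.cvtColor(q['pixels'],cv2.COLOR_RGB2GRAY).astype(float)
for v in (5,20,30,50,80,90,110,130,150,170):
    d=np.abs(np.diff(g[v-1:v+2].mean(0)));L=280+d[280:315].argmax();R=325+d[325:362].argmax()
    X=ray(q,[(L+.5,v),(R+.5,v)],z);print(v,L,R,X[:,0].round(1),'mid',X[:,0].mean().round(1),'y',X[0,1].round(0))
```

```text
[[529.1 122.   99.2]
 [554.4 122.   99.2]
 [528.1  39.1  99.2]
 [554.7  39.1  99.2]]
[[516.2 120.3  77. ]
 [561.4 120.4  77. ]]
5 290 354 [526.2 558.7] mid 542.4 y 127.0
20 294 354 [528.1 558.9] mid 543.5 y 120.0
30 290 353 [525.9 558.5] mid 542.2 y 115.0
50 295 344 [528.3 554. ] mid 541.1 y 105.0
80 296 355 [528.6 560.2] mid 544.4 y 91.0
90 296 352 [528.5 558.7] mid 543.6 y 86.0
110 297 330 [528.8 546.9] mid 537.9 y 75.0
130 297 330 [528.6 547. ] mid 537.8 y 64.0
150 293 347 [526.2 556.7] mid 541.4 y 53.0
170 293 342 [525.9 554.1] mid 540.0 y 42.0
```

```bash
python3 -m handwheel '[[[0,0,0],[-0.5,0,3],0],[[0,0,0],[0,0,3],0],[[0,0,0],[0,0,2],0],[[0,0,0],[0,0,0],0],[[0,0,0],[0,0,0],0],[[0,0,0],[0,0,0],0],[[0,0,0],[0,0,0],0],[[0,0,0],[0,0,0],0],[[0,0,0],[0,0,0],0],[[0,0,0],[0,0,0],0]]'
python3 - <<'E'
from h import *
st(); need(539.6,2,105,0)
q=ctrl.get_image('wrist')
B=cv2.resize(q['pixels'][0:60,260:380,::-1],(800,400),interpolation=cv2.INTER_CUBIC);cv2.imwrite('pics/w22.png',B)
p=ctrl.get_image('side')
B=cv2.resize(p['pixels'][225:265,280:340,::-1],(780,520),interpolation=cv2.INTER_CUBIC);cv2.imwrite('pics/s22.png',B)
E
```

```text
t: 63.82
ee_pos: [539.8, 1.3, 101.8]
orientation: [-3.141, 0.002, -0.003]
ft_force: [-0.6, -0.1, -2.9]
width: 13.9
t63.82 [539.8   1.3 101.8] [-3.1412e+00  1.8000e-03 -3.0000e-03] F [-0.6 -0.1 -2.9] w 13.9
turn [-0.    -0.002 -0.001] shift [-0.2 -0.7 -3.2]
```

View pics/w22.png

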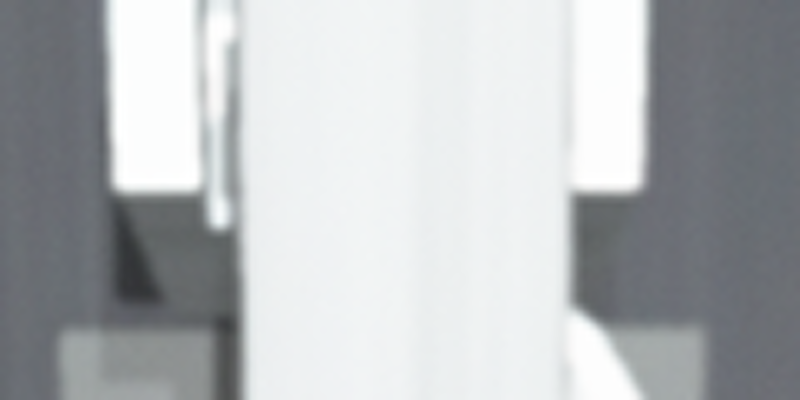

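View pics/s22.png

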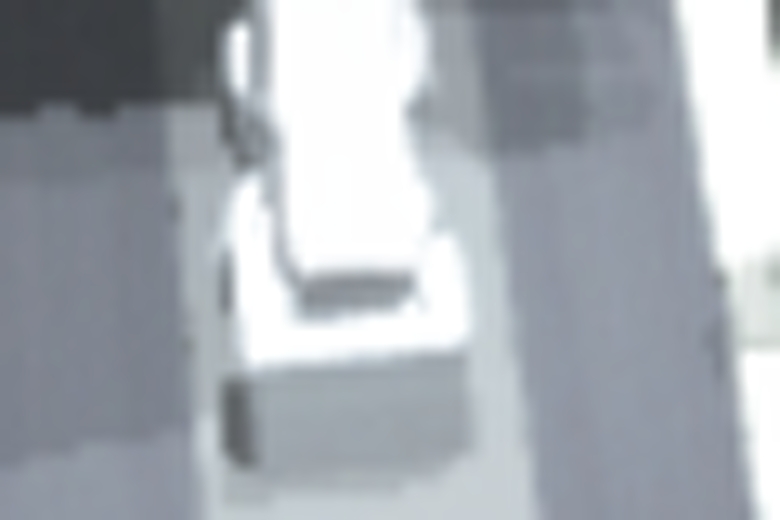

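Run:
```python
from h import *
q=ctrl.get_image('wrist');st()
f=lambda u,v:(260+u*.15-.42,v*.15-.42)
def m(a,b,v,z):
    X=ray(q,[f(a,v),f(b,v)],z);print(z,X[:,0].round(2),'mid',X[:,0].mean().round(2),'wid',(X[1,0]-X[0,0]).round(1),'y',X[0,1].round(1))
z=ctrl.get_obs()['ee_pos'][2]
m(242,570,180,z-11);m(242,570,20,z-11);m(110,645,180,77);m(58,707,330,35)
p=ctrl.get_image('side')
f=lambda u,v:(280+u/13-.46,225+v/13-.46)
m(288,415,268,z-11); m(300,412,300,z-21)
m(232,468,355,77); X=ray(p,[f(248,362),f(470,350),f(288,270),f(415,270)],77);print(X.round(1))
```

```text
t63.97 [539.8   1.3 101.8] [-3.1412e+00  1.8000e-03 -3.0000e-03] F [ 0.2  1.  -2.1] w 13.8
90.80187375113867 [528.44 553.79] mid 541.11 wid 25.4 y 116.6
90.80187375113867 [528.64 553.58] mid 541.11 wid 24.9 y 127.6
77 [516.37 561.2 ] mid 538.78 wid 44.8 y 120.7
35 [504.73 573.  ] mid 538.87 wid 68.3 y 118.9
90.80187375113867 [529.58 535.59] mid 532.59 wid 6.0 y -4.5
80.80187375113867 [529.5  535.13] mid 532.31 wid 5.6 y -10.6
77 [525.7  537.88] mid 531.79 wid 12.2 y -15.4
[[ 515.4 -141.    77. ]
 [ 559.7 -143.5   77. ]
 [ 525.3 -119.2   77. ]
 [ 550.8 -122.4   77. ]]
```

Run:
```python
from h import *
p=ctrl.get_image('side')
f=lambda u,v:(280+u/13-.46,225+v/13-.46)
z=ctrl.get_obs()['ee_pos'][2]
X=ray(p,[f(286,268),f(415,268)],z-11);print(X.round(1),X.mean(0))
X=ray(p,[f(300,306),f(412,302)],z-21);print(X.round(1),X.mean(0))
X=ray(p,[f(248,362),f(470,350)],77);print(X.mean(0))
X=ray(p,[f(232,200),f(455,235)],77);print(X)
```

```text
[[ 524.7 -129.    90.8]
 [ 550.3 -132.2   90.8]] [ 537.49206719 -130.60980347   90.78906786]
[[ 526.9 -131.3   80.8]
 [ 549.2 -133.1   80.8]] [ 538.05305403 -132.19053919   80.78906786]
[ 537.59133914 -142.27148849   77.        ]
[[ 515.40395846 -100.12821058   77.        ]
 [ 559.67573722 -114.58838923   77.        ]]
```

At post B (side view) the bar is centred and its end clearance is right. At post A (wrist view) it sits about 1–2 mm too far in +x. I shift −1 mm and descend gently, watching the force.

```bash
python3 -m handwheel '[[[0,-0.001,0],[-1.3,-0.5,1],0],[[0,0,0],[0,0,2],0],[[0,0,0],[0,0,2],0],[[0,0,0],[0,0,1],0],[[0,0,0],[0,0,0],0],[[0,0,0],[0,0,0],0],[[0,0,0],[0,0,0],0],[[0,0,0],[0,0,0],0],[[0,0,0],[0,0,0],0],[[0,0,0],[0,0,0],0]]'
python3 - <<'E'
from h import *
st(); need(538.7,2,88,0)
q=ctrl.get_image('wrist')
B=cv2.resize(q['pixels'][0:60,260:380,::-1],(600,300),interpolation=cv2.INTER_CUBIC)
p=ctrl.get_image('side')
A=cv2.resize(p['pixels'][230:260,290:330,::-1],(600,300),interpolation=cv2.INTER_CUBIC);cv2.imwrite('pics/m23.png',np.vstack([A,B]))
E
```

```text
t: 64.9
ee_pos: [538.3, 1.9, 94.9]
orientation: [-3.141, 0.002, -0.001]
ft_force: [-0.1, -0.2, -2.4]
width: 14.1
t64.90 [538.3   1.9  94.9] [-3.1412e+00  1.7000e-03 -7.0000e-04] F [-0.1 -0.2 -2.4] w 14.1
turn [-0.    -0.    -0.001] shift [ 0.4 -0.1  6.9]
```

View pics/m23.png

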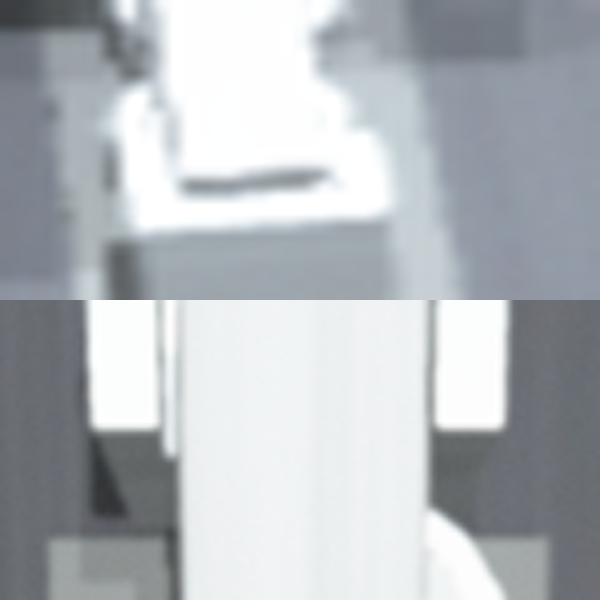

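The bar's underside is already between the cheeks with no contact force. I keep lowering.

```bash
python3 -m handwheel '[[[0,0,0],[0,0,1.5],0],[[0,0,0],[0,0,2],0],[[0,0,0],[0,0,2],0],[[0,0,0],[0,0,1],0],[[0,0,0],[0,0,0],0],[[0,0,0],[0,0,0],0],[[0,0,0],[0,0,0],0],[[0,0,0],[0,0,0],0],[[0,0,0],[0,0,0],0],[[0,0,0],[0,0,0],0]]'
python3 - <<'E'
from h import *
st(); need(538.7,2,88,0)
E
```

```text
t: 65.83
ee_pos: [538.6, 1.9, 88.2]
orientation: [-3.141, 0.002, -0.002]
ft_force: [0.1, 0.6, -2.1]
width: 13.8
t65.83 [538.6   1.9  88.2] [-3.1414e+00  1.5000e-03 -1.7000e-03] F [ 0.1  0.6 -2.1] w 13.8
turn [-0.    -0.001 -0.001] shift [ 0.1 -0.1  0.2]
```

```bash
python3 -m handwheel '[[[0,0,0],[0,0,0.6],0],[[0,0,0],[0,0,0.6],0],[[0,0,0],[0,0,0.4],0],[[0,0,0],[0,0,0],0],[[0,0,0],[0,0,0],0],[[0,0,0],[0,0,0],0],[[0,0,0],[0,0,0],0],[[0,0,0],[0,0,0],0],[[0,0,0],[0,0,0],0],[[0,0,0],[0,0,0],0]]'
python3 - <<'E'
from h import *
st()
E
```

```text
t: 66.67
ee_pos: [538.7, 1.9, 88.0]
orientation: [-3.141, 0.002, -0.002]
ft_force: [-0.1, 0.1, -0.1]
width: 13.8
t66.67 [538.7   1.9  88. ] [-3.1414e+00  1.6000e-03 -2.0000e-03] F [-0.1  0.1 -0.1] w 13.8
```

The weight is now carried by the ledges at z=88.0, as expected. Release and rise.

```bash
python3 -m handwheel '[[[0,0,0],[0,0,0],0.6],[[0,0,0],[0,0,0],0.6],[[0,0,0],[0,0,0],0.6],[[0,0,0],[0,0,0],0.6],[[0,0,0],[0,0,-8],0.6],[[0,0,0],[0,0,-20],0.6],[[0,0,0],[-10,0,-30],0.6],[[0,0,0],[-10,0,-36],0.6],[[0,0,0],[-10,0,-36],0.6],[[0,0,0],[-10,0,-30],0.6]]'
python3 - <<'E'
from h import *
st();q=ctrl.get_image('wrist');p=ctrl.get_image('side')
A=cv2.resize(p['pixels'][160:280,260:380,::-1],(400,400),interpolation=2);B=cv2.resize(q['pixels'][20:260,220:460,::-1],(400,400),interpolation=2);cv2.imwrite('pics/m24.png',np.hstack([A,B]))
for pp,n in ((p,'side'),(q,'wrist')):
  for k in ('start_tip','bar_short','bar_long'):
    for r in ctrl.spot_point(pp,k)[:1]: print(n,k,r['score'],w(pp,r['position']).round(1))
E
```

```text
t: 67.5
ee_pos: [495.6, 1.9, 249.9]
orientation: [-3.141, 0.002, 0.014]
ft_force: [0.2, 1.6, -0.2]
width: 52.3
t67.50 [495.6   1.9 249.9] [-3.1409e+00  1.9000e-03  1.4300e-02] F [ 0.2  1.6 -0.2] w 52.3
side start_tip 0.44 [ 639.9 -104.9  115.2]
side bar_short 0.56 [535.2   1.1  69.6]
side bar_long 0.73 [ 482.7 -430.2   -2.8]
wrist bar_short 0.71 [536.2   2.3  65. ]
```

View pics/m24.png

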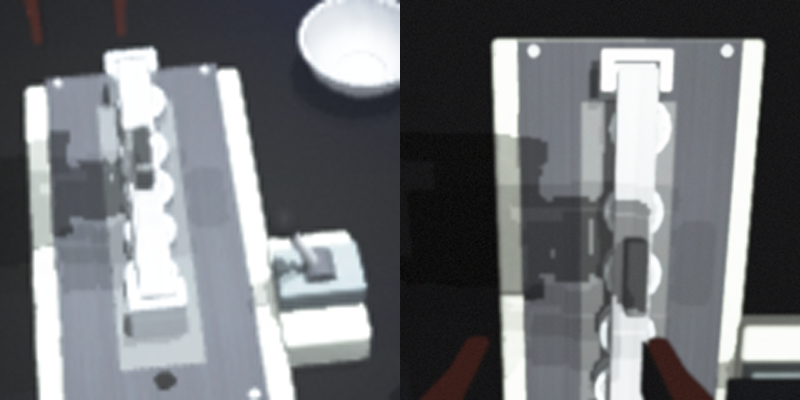

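The bar sits in both forks and the long bar stays on the bench. Now the lever, with its tip at about (640,-104,117). I approach it from the robot side with closed fingers.

```bash
python3 -m handwheel '[[[0,0.008,0],[10,12,0],0],[[0,0,0],[14,16,0],0],[[0,0,0],[14,16,0],0],[[0,0,0],[14,16,0],0],[[0,0,0],[14,16,10],0],[[0,0,0],[14,14,20],0],[[0,0,0],[8,8,25],0],[[0,0,0],[4,4,20],0],[[0,0,0],[0,0,10],0],[[0,0,0],[0,0,0],0]]'
python3 - <<'E'
from h import *
st();need(602,-104,103,0);p=save('side','s25');q=save('wrist','w25')
for pp,n in ((p,'side'),(q,'wrist')):
    for r in ctrl.spot_point(pp,'start_tip')[:1]: W=w(pp,r['position']);print(n,r['score'],W.round(1),px(pp,W)[0])
E
```

```text
t: 68.73
ee_pos: [592.9, -111.9, 144.9]
orientation: [-3.141, -0.0, 0.023]
ft_force: [-1.2, 1.0, 0.4]
width: 0.3
t68.73 [ 592.9 -111.9  144.9] [-3.1408e+00 -4.0000e-04  2.3000e-02] F [-1.2  1.   0.4] w 0.3
turn [-0.001  0.015  0.   ] shift [ 9.7 -7.8 41.8]
side 0.58 [ 637.6 -101.5  114.6] [343.36671063 226.93095563]
wrist 0.57 [ 642.4 -103.9  121.1] [395.36477521 217.36691026]
```

View pics/w25.png

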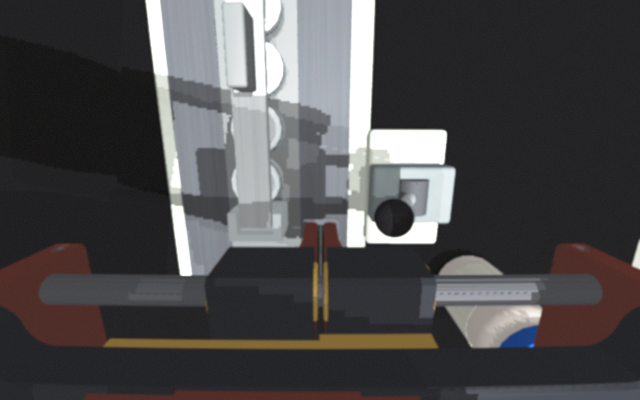

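The knob is at (395,217), ahead of the closed fingers. I go down to z≈105.

```bash
python3 -m handwheel '[[[0,0.015,0],[5,-4,8],0],[[0,0,0],[2,-3,10],0],[[0,0,0],[0,0,10],0],[[0,0,0],[0,0,6],0],[[0,0,0],[0,0,3],0],[[0,0,0],[0,0,0],0],[[0,0,0],[0,0,0],0],[[0,0,0],[0,0,0],0],[[0,0,0],[0,0,0],0],[[0,0,0],[0,0,0],0]]'
python3 - <<'E'
from h import *
st();need(690,-104,105,0)
E
```

```text
t: 69.77
ee_pos: [604.9, -103.0, 116.4]
orientation: [3.139, 0.007, 0.025]
ft_force: [-0.1, -0.8, -1.0]
width: 0.6
t69.77 [ 604.9 -103.   116.4] [3.139  0.0068 0.0247] F [-0.1 -0.8 -1. ] w 0.6
turn [ 0.002 -0.016  0.004] shift [84.9  1.3 12.8]
```

```bash
python3 -m handwheel '[[[0,-0.012,0.004],[0,0,5],0],[[0,0,0],[0,1,4],0],[[0,0,0],[4,0,2],0],[[0,0,0],[6,0,0],0],[[0,0,0],[8,0,0],0],[[0,0,0],[8,0,0],0],[[0,0,0],[8,0,0],0],[[0,0,0],[8,0,0],0],[[0,0,0],[8,0,0],0],[[0,0,0],[8,0,0],0]]'
python3 - <<'E'
from h import *
st();need(690,-104,105,0)
E
```

```text
t: 70.6
ee_pos: [667.7, -104.4, 105.0]
orientation: [3.139, -0.001, 0.002]
ft_force: [-1.1, -0.7, -0.8]
width: 0.7
t70.60 [ 667.7 -104.4  105. ] [ 3.1392e+00 -1.0000e-03  1.6000e-03] F [-1.1 -0.7 -0.8] w 0.7
turn [ 0.002 -0.001 -0.001] shift [22.3 -0.5 -0. ]
```

```bash
python3 -m handwheel '[[[0,0,0],[6,0,0],0],[[0,0,0],[6,0,0],0],[[0,0,0],[5,0,0],0],[[0,0,0],[3,0,0],0],[[0,0,0],[2,0,0],0],[[0,0,0],[0,0,0],0],[[0,0,0],[0,0,0],0],[[0,0,0],[0,0,0],0],[[0,0,0],[0,0,0],0],[[0,0,0],[0,0,0],0]]'
python3 - <<'E'
from h import *
st();p=ctrl.get_image('side');A=cv2.resize(p['pixels'][190:300,300:420,::-1],(600,550),interpolation=2);cv2.imwrite('pics/s26.png',A)
for r in ctrl.spot_point(p,'start_tip')[:1]: W=w(p,r['position']);print(r['score'],W.round(1),px(p,W)[0])
E
```

```text
t: 71.43
ee_pos: [679.8, -104.4, 104.7]
orientation: [3.14, 0.001, -0.053]
ft_force: [-3.7, -0.2, 2.8]
width: 0.7
t71.43 [ 679.8 -104.4  104.7] [ 3.1405e+00  1.1000e-03 -5.3200e-02] F [-3.7 -0.2  2.8] w 0.7
0.55 [ 698.6 -103.   113.5] [366.53759636 225.37213934]
```

View pics/s26.png

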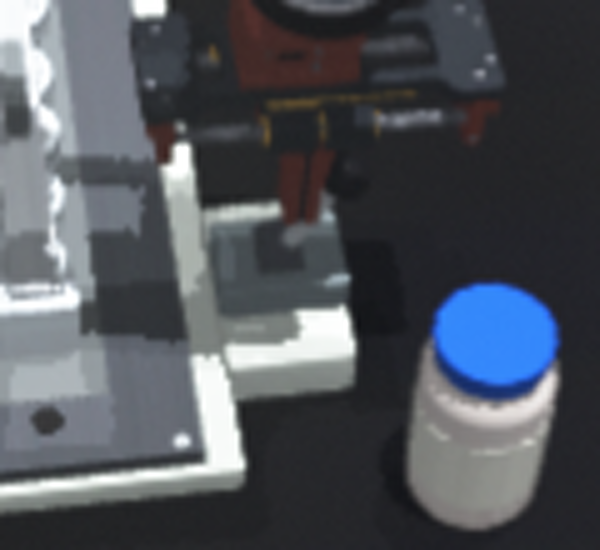

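```bash
python3 -m handwheel '[[[0,0.02,0],[6,0,0],0],[[0,0,0],[6,0,0],0],[[0,0,0],[6,0,0],0],[[0,0,0],[6,0,0],0],[[0,0,0],[6,0,0],0],[[0,0,0],[0,0,0],0],[[0,0,0],[0,0,0],0],[[0,0,0],[0,0,0],0],[[0,0,0],[0,0,0],0],[[0,0,0],[0,0,0],0]]'
python3 - <<'E'
from h import *
st()
E
```

```text
t: 72.37
ee_pos: [679.9, -104.4, 104.4]
orientation: [-3.136, -0.003, 0.13]
ft_force: [-3.3, -0.4, 3.1]
width: 0.6
t72.37 [ 679.9 -104.4  104.4] [-3.1356e+00 -2.7000e-03  1.2970e-01] F [-3.3 -0.4  3.1] w 0.6
```

```bash
python3 -m handwheel '[[[0,0,0],[-10,0,0],0],[[0,0.03,0],[-15,0,-10],0],[[0,0.03,0],[-20,-5,-20],0],[[0,0,0],[-20,-10,-30],0],[[0,0,0],[-20,-10,-36],0],[[0,0,0],[-20,-10,-36],0],[[0,0,0],[-10,-10,-20],0],[[0,0,0],[0,0,0],0],[[0,0,0],[0,0,0],0],[[0,0,0],[0,0,0],0]]'
python3 - <<'E'
from h import *
st();p=ctrl.get_image('side');q=ctrl.get_image('wrist')
A=cv2.resize(p['pixels'][150:310,250:410,::-1],(400,400),interpolation=2);B=cv2.resize(q['pixels'][0:260,200:460,::-1],(400,400),interpolation=2);cv2.imwrite('pics/m27.png',np.hstack([A,B]))
for pp,n in ((p,'side'),(q,'wrist')):
  for k in ('start_tip','bar_short','bar_long','bottle','bowl'):
    for r in ctrl.spot_point(pp,k)[:1]: print(n,k,round(r['score'],2),w(pp,r['position']).round(1))
E
```

```text
t: 73.2
ee_pos: [565.1, -58.8, 262.6]
orientation: [-3.138, -0.002, 0.011]
ft_force: [0.2, 0.7, -0.0]
width: 0.4
t73.20 [565.1 -58.8 262.6] [-3.1384e+00 -2.1000e-03  1.0900e-02] F [ 0.2  0.7 -0. ] w 0.4
side start_tip 0.51 [ 700.2 -101.2  113.1]
side bar_short 0.78 [534.2   3.2  63.1]
side bar_long 0.66 [ 484.4 -431.9   -7.7]
side bottle 0.58 [ 755.4 -221.8   -3.8]
side bowl 0.83 [755.5 164.3   0.8]
wrist start_tip 0.58 [ 707.8 -105.9  119.7]
wrist bar_short 0.61 [537.    1.2  66. ]
wrist bowl 0.77 [7.556e+02 1.601e+02 7.000e-01]
```

View pics/m27.png

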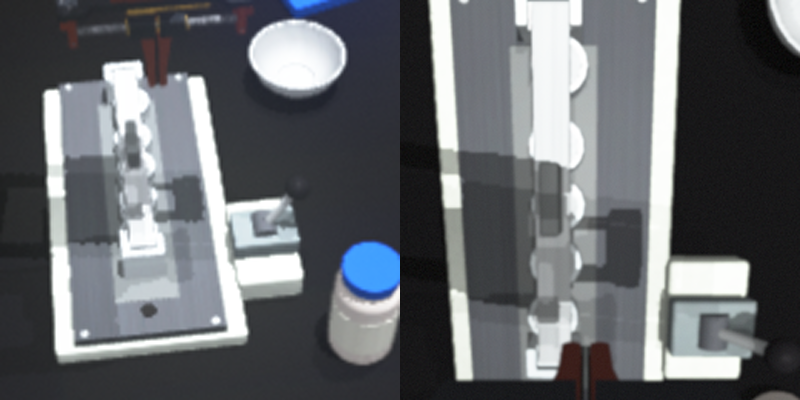

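The lever tip moved 62–66 mm, against 67 mm for full travel. The five tins are in line under the bar, the long bar is on the bench, and the bottle and bowl have not moved. Handing in.

Run:
```python
from h import *
tins(cam='wrist'); print(ctrl.close_job())
```

```text
tin 0.78 [540.9 -50.2  47. ] [302. 171.] yellow 0.00
tin 0.7 [540.9  -6.4  44.5] [302. 136.] yellow 0.00
tin 0.69 [538.2 -93.   45.2] [301. 203.] yellow 0.00
tin 0.64 [546.2  99.7  46.4] [305.  44.] yellow 0.00
tin 0.49 [545.1  42.   41.5] [305.  96.] yellow 0.00
the job is handed in; nothing more can be done
None
```

I handed in the job after about 73 s. All five silver tins are flat in the row, the short bar is over them in both forks, and the lever is pushed over. The hand-in gave no verdict, so this rests on my own checks.

- **Tins:** the last wrist picture shows all five between x = 538 and 546 (strip centre about 539.5) and y = −93 and 100, inside the limits. Three tins needed extra work:
  - The first was twisted against post A and left leaning on it. A regrip slipped out, so I pressed it flat with the fingertips.
  - The fourth was later found about 20 mm off the strip. I regripped it and put it back.
  - The yellow look-alike was left alone.
- **Bar:** I used the short one because the ledges measured 253.6 mm apart. Its weight came off the gripper at exactly the expected ledge height. Before lowering, the wrist picture put it about 2 mm off centre at post A, while the side picture showed it centred at post B. I shifted it about 1 mm and it went in without contact force. The long bar is still on the bench.
- **Lever:** the tip moved 62–66 mm, where full travel is about 67 mm. I judge it to be beyond 0.9 rad; it stalled there on a further push.
- **Bystanders:** the bottle and bowl read where they stood at the start, within the networks' few-mm error.

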